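Chuck a ceramic pestle under the bench magnifier and clear the checked ones

ROBOT

A 7-joint arm with a two-finger parallel gripper is mounted at the origin on the work surface. World frame = base frame: x ahead of the robot, y to its left, z up, the work surface at z = 0. Lengths are in mm, angles in rad, forces in N, time in s.
With the tool pointing down it reaches from about 400 to 875 mm from the base axis. Payload 4.4 kg.
Tool frame: the origin (TCP) lies between the finger pads; the fingertips stand 17 mm ahead of it and the grasp point (between the pads) lies 2 mm behind it; z points along the fingers, y is the line along which they close (so a half turn about z gives the same grasp; the last joint's range is limited). The gripper opens to 85 mm and grips with 20 to 120 N. Pads are 22 mm wide; open, the fingers measure 114 mm over their backs; the gripper's body (76 mm by 85 mm) begins 54 mm behind the grasp point. The pads swing forward as they close: fully open they stand 13 mm farther back than shut.
Start: joints at [-1.304, 0.628, 0.038, 1.517, -0.027, 0.996, -0.02], TCP at [212.326, 614.358, 248.313] pointing down, gripper open.
Joint ranges: [-3.06, 3.06], [-0.37, 2.12], [-1.25, 1.32], [0.18, 2.47], [-1.1, 4.24], [0.23, 1.98], [-2.94, 2.94]. Speed limits (rad/s): [2.57, 2.57, 3.14, 3.14, 3.14, 3.14, 3.14].

INTERFACE

Orientations are given as [roll, pitch, yaw] about the fixed x, y, z axes, in that order (R = Rz(yaw) Ry(pitch) Rx(roll)).
In Python, from cell import sensors, get_image, ctrl gives the robot as it stands.
- The arm moves only by the tool send_rows, never from a script. Its argument "series" is a list of rows, each a list of 3 entries, a list of its own where there are three numbers: the finger opening in mm, from 0 to 85.4, then the shift along the world's x, y, z in units of 60 mm (1.0 is 60 mm), then the turn, a rotation vector about the world's x, y, z in units of 5 degrees (1.0 is 5 degrees). A call has 1 to 8 rows; each row shifts and turns the commanded pose from where the row before left it; what a row does not reach is not made up. A row lasts 1/8 s, in which the tool goes at most 62.5 mm and 10.7 degrees, less where a joint would pass 70% of its speed; a pose out of reach is approached as far as the arm can. A call is refused whole if a number of a shift passes 1 or a number of a turn 1, either way. A call with a gripper value outside its range is refused whole. The fingers move at their own pace and stop on an object; the grip force is fixed at half the most. Time passes only in rows, so rows that do not move let the fingers close. It gives the time, the measured TCP pose, the force, the opening and the grip force at its end, in the units of the state.
- sensors.read_state(): the state, without advancing time (a new reading comes with each control period).
- get_image(name): name is "side" or "top" or "wrist"; returns a dict with "img" (400x640x3 uint8, red, green, blue), "depth" (400x640 float32, mm along the optical axis (not along the pixel's ray), 0 where there is no reading), "vfov" (degrees; the focal length in pixels is half the picture's height over the tangent of half this angle, whatever the lens; pixels are square), "cx", "cy" (the principal point, pixels), "world_to_cam" (4x4, takes a point from world to camera coordinates). Camera axes: x right, y down, z forward; pixel columns grow to the right and rows downward; lengths in mm; the calibration is good to about 2 mm. A picture is of the moment at which its call begins.
- ctrl.finish_job(): hands the job in; it is judged then, once.
The state is a dict: "clock": time; "qpos": joint angles; "qd": joint speeds; "tau": joint torques, N m; "eef_pos": TCP position; "tool_rot": TCP orientation; "force": force on the tool from outside, world axes, zero at the start; "torque": the same for the moment, N m; "width": finger opening in mm; "gripper_force": force on a finger pad.
Only numpy, scipy, OpenCV 4.12 (cv2) and the standard library are available. Lean on these libraries where they do the work, as an engineer would, in place of code of your own. Each camera call takes 0.05 s, during which the arm holds its last target. There are 200 camera calls.

TASK

Set up the orange-collared pestle for inspection: swing the magnifier aside and open the chuck fully, stand the pestle foot down on the seat in the middle of the chuck, turn the sleeve lever until the jaws hold it tight and upright, then swing the magnifier back so that its lens is centred above the pestle. Stand every already checked pestle (blue collar, in a blue storage foot) upright in the white tray. The ceramic is brittle, so hold the pestles gently (under 25 N of grip), and leave the other things on the bench where they are.

Things in the scene. Friction and masses are not known exactly. Their poses are not given: they have to be found in the camera images.
- pestle_orange: the pestle to inspect, standing on the red mat; origin at the centre of its flat foot, z up along it. Plain steel shank 32 mm thick from 0 to 48 mm, orange collar (37 mm) at 43 to 50 mm, white ceramic head 26 mm thick up to the domed top at 100 mm (straight to 86 mm). Grip it by the head, about 80 mm up, with under 25 N: brittle. 0.16 kg.
- pestle_blue1: checked pestle (1 to 3 are present) on the red mat; origin at the centre of its foot's underside, z up along it. Fixed in a heavy blue foot 62 mm in diameter, 22 mm high; steel shank 32 mm, blue collar (37 mm) at 43 to 50 mm, white ceramic head 26 mm thick up to the domed top at 100 mm (straight to 86 mm). Grip it by the head, about 80 mm up, with under 25 N: brittle. 0.4 kg.
- pestle_blue2: checked pestle (1 to 3 are present) on the red mat; origin at the centre of its foot's underside, z up along it. Fixed in a heavy blue foot 62 mm in diameter, 22 mm high; steel shank 32 mm, blue collar (37 mm) at 43 to 50 mm, white ceramic head 26 mm thick up to the domed top at 100 mm (straight to 86 mm). Grip it by the head, about 80 mm up, with under 25 N: brittle. 0.4 kg.
- pestle_blue3: checked pestle (1 to 3 are present) on the red mat; origin at the centre of its foot's underside, z up along it. Fixed in a heavy blue foot 62 mm in diameter, 22 mm high; steel shank 32 mm, blue collar (37 mm) at 43 to 50 mm, white ceramic head 26 mm thick up to the domed top at 100 mm (straight to 86 mm). Grip it by the head, about 80 mm up, with under 25 N: brittle. 0.4 kg.
- tray: fixed white open tray, 240 x 200 mm outside (x, y), walls 5 mm thick and 26 mm high, floor 5 mm thick; origin at the centre of its underside. It and the red mat stand left and right of the station, either way round.
- mat: fixed red mat 310 x 200 x 3 mm; origin at the centre of its underside.
- station: fixed white base plate (350 x 150 x 12 mm, from 80 mm before the chuck axis to 270 mm behind it) with an upright three-jaw chuck, 100 mm in diameter, and behind it the magnifier's post (22 mm thick, 200 mm along +x from the chuck axis); origin under the chuck axis, on the table; its -x side faces the robot.
- seat (a point): centre of the flat seat on the chuck's axis, 86 mm above the table, where a part stands between the jaws; the jaws (28 mm tall, tops at 115 mm) surround it, with their faces at 22 mm from the axis when fully open and 15 mm when fully closed.
- sleeve (a joint): the chuck's sleeve: 0 = fully open, 1.3 = end stop fully closed without a part; turning it clockwise seen from above closes all three jaws together by 5.5 mm per rad, so they meet a pestle's shank at 1.1 and are tight on it at 1.15 to 1.25. Stiff: it stays where it is left (about 3 N at the knob; 10 to 20 N to tighten).
- lever_knob (a point): grip point of the red knob at the end of the sleeve's lever: upright round knob 18 mm in diameter, from 70 to 122 mm above the table, 100 mm from the chuck axis (this point 104 mm up); it goes round with the sleeve, always on the robot's side.
- jaw0: one of the three chuck jaws (steel, 24 x 12 x 28 mm); origin on the chuck axis at the table when open, not at the jaw itself.
- jaw1: second chuck jaw, as jaw0.
- jaw2: third chuck jaw, as jaw0.
- magnifier (a joint): swing of the magnifier arm about its post: 0 = lens centred above the chuck, positive = counter-clockwise seen from above, limits -1.3 and 1.3. Stiff: stays where it is left (about 2 N at the handle).
- lens (a point): centre of the magnifier's lens (ring 112 mm in diameter, 10 mm thick, 231 mm above the table), 200 mm from the post's axis.
- lens_handle (a point): grip point of the magnifier's upright blue handle, 16 mm in diameter, top at 281 mm above the table (this point at 262 mm), 62 mm beyond the lens centre, further from the post.
- dish: bystander: small closed dish, 56 mm in diameter, 16 mm high, standing on the mat beside the orange pestle; origin at the centre of its underside.
- tube_rack: bystander: white rack of test tubes, 80 x 200 mm, 96 mm high.
- dark_bottle: bystander: black bottle with orange cap, 56 mm in diameter, 120 mm high.
- reagent_jar: bystander: amber jar, 70 mm in diameter, 90 mm high.

How it is judged:
By the outcome, as a careful person would: the job done as asked, in the order asked, and still so for the second after the job is handed in, with the robot touching nothing.
Of pestle_blue1, pestle_blue2, pestle_blue3 only 1 to 3 are there at a start; the rules pass over those that are not, and their reading is None.
At some moment in a run one of pestle_blue1, pestle_blue2, pestle_blue3 may be knocked a few centimetres aside while the robot is not near it.
It also fails if it takes over 210 s, if anything falls off the work surface, if the arm or the gripper's body presses on something with over 40 N, if the wrist force passes 120 N, or if a joint passes its speed limit or range.

## Working session

There is one attempt and no reset: what is moved stays moved. The work goes in short steps, Python scripts to look and compute and a tool call to move; the robot and the scene stay as the last step left them, time stands still between calls to the robot, and variables do not carry over. Pictures are saved under pics/ and viewed, at most 14 in all, crops included, and the job is handed in when it is done.

Besides the shell and the picture viewer there is one more tool, called after "Emit:" by a JSON object that holds its "op" and its "data", one argument or row to a line. send_rows: Moves the arm, as the interface text tells. Its arguments: {"type":"object","properties":{"series":{"type":"array"}},"required":["series"]}

```bash
ls; mkdir -p pics
cat > h.py <<'E'
import numpy as np, cv2
from cell import sensors, get_image, ctrl
def save(n,im): cv2.imwrite(f'pics/{n}.png',im['img'][:,:,::-1])
def cloud(im):
    h,w=im['depth'].shape; f=h/2/np.tan(np.radians(im['vfov'])/2)
    v,u=np.mgrid[:h,:w]; d=im['depth']
    P=np.stack([(u-im['cx'])/f*d,(v-im['cy'])/f*d,d],-1)
    T=np.linalg.inv(im['world_to_cam']); W=P@T[:3,:3].T+T[:3,3]
    W[d==0]=np.nan
    return W
E
python3 - <<'E'
from h import *
for n in ['side','top','wrist']:
    im=get_image(n); save(n+'0',im); np.save(n+'0.npy',cloud(im))
    print(n,im['vfov'],im['cx'],im['cy'],np.linalg.inv(im['world_to_cam'])[:3].round(3).tolist())
s=sensors.read_state(); print(s)
a=[cv2.imread(f'pics/{n}0.png') for n in ['side','top']]
E
```

```text
pics
side 45.63838256424439 321.06124534002845 200.50235458588625 [[0.997, -0.058, 0.045, 493.486], [-0.072, -0.679, 0.73, -1055.024], [-0.012, -0.732, -0.682, 1147.868]]
top 52.31230276819152 321.46632726939504 198.3452920185069 [[-0.021, -0.984, 0.177, 325.533], [-1.0, 0.022, 0.008, -22.96], [-0.012, -0.177, -0.984, 1414.725]]
wrist 60.61673053652546 318.7136300398862 198.3583356027608 [[0.326, 0.909, 0.261, 145.706], [0.945, -0.313, -0.091, 637.904], [-0.001, 0.277, -0.961, 372.556]]
{'clock': 0.15, 'qpos': array([-1.30377109,  0.62914797,  0.03845505,  1.51808087, -0.02701716,
        0.99628537, -0.02000743]), 'qd': array([ 0.00120186, -0.00291921, -0.00137474, -0.00358873, -0.00126635,
       -0.00151169,  0.00141739]), 'tau': array([ 2.10801678e-03, -5.63803196e+01,  1.22818127e+00, -1.93650413e+01,
        1.12187347e-02,  7.37600669e-03, -8.15361176e-06]), 'eef_pos': array([212.19519114, 613.94840985, 247.60952621]), 'tool_rot': array([-3.14018880e+00, -4.78802747e-06,  2.80874655e+00]), 'force': array([ 0.02469625, -0.29955164, -0.26651867]), 'torque': array([ 7.98297384e-05, -4.83028692e-02,  7.42965981e-02]), 'gripper_force': 0.0, 'width': 85.55741647796042}
```

View pics/top0.png

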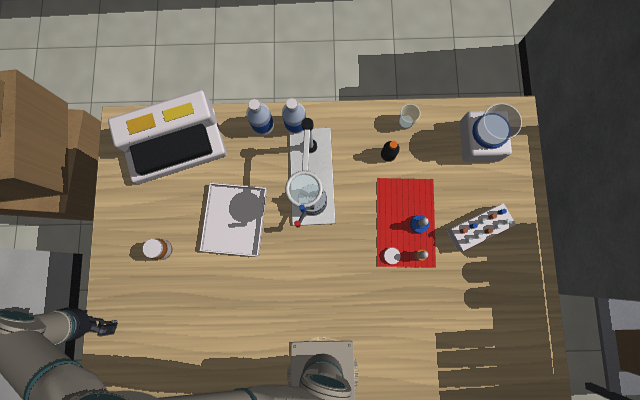

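View pics/side0.png

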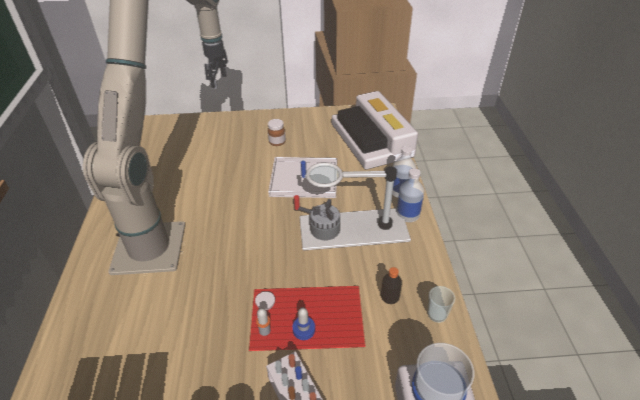

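The top view shows the tray at (231,220), the station at (312,178), the lens ring at (304,188), the handle near (302,208), the knob at (298,224), one blue pestle at (420,224), the orange one at (422,255) and the dish at (392,256). The side view shows the same objects: knob (297,203), handle (304,170), orange (263,320) and blue (303,322).

```bash
cat >> h.py <<'E'
def hsvmask(img,h0,h1,s=110,v=50):
    a=cv2.cvtColor(img,cv2.COLOR_RGB2HSV).astype(int); H=a[...,0]
    m=(H>=h0)&(H<=h1) if h0<=h1 else (H>=h0)|(H<=h1)
    return m&(a[...,1]>s)&(a[...,2]>v)
def comps(W,m,lo,hi,box,minpx=4):
    with np.errstate(invalid='ignore'):
        m=m&(W[...,2]>lo)&(W[...,2]<hi)&(W[...,0]>box[0])&(W[...,0]<box[1])&(W[...,1]>box[2])&(W[...,1]<box[3])
    n,l,st,c=cv2.connectedComponentsWithStats(m.astype(np.uint8))
    for i in range(1,n):
        if st[i,4]>=minpx:
            p=W[l==i]; print('  px',c[i].round(0),'n',st[i,4],'med',np.median(p,0).round(0),'min',p.min(0).round(0),'max',p.max(0).round(0))
E
python3 - <<'E'
from h import *
B=(300,950,-450,450)
for n in ['top','side']:
    W=np.load(n+'0.npy'); img=cv2.imread(f'pics/{n}0.png')[:,:,::-1].copy()
    print(n)
    for nm,h0,h1,lo,hi in [('blue',100,130,5,320),('orange',5,18,8,140),('red high',172,4,50,140),('redmat',172,4,-5,12)]:
        print(nm); comps(W,hsvmask(img,h0,h1),lo,hi,B)
    a=cv2.cvtColor(img,cv2.COLOR_RGB2HSV)
    any_=np.ones(a.shape[:2],bool)
    print('z>150 lens');comps(W,any_,215,245,B,10)
    print('mat heads');comps(W,any_,55,110,(350,650,-400,-150),4)
    print('dish');comps(W,any_,12,25,(350,650,-400,-150),8)
    print('plate'); comps(W,any_,9,17,(350,950,-100,150),30)
    print('chuck'); comps(W,any_,75,120,(350,750,-100,150),10)
    print('tray'); comps(W,any_,20,35,(350,950,100,450),20)
    print('post'); comps(W,any_,245,300,(350,950,-100,150),5)
for n in ['top','side']:
    im=cv2.imread(f'pics/{n}0.png'); c=im[150:280,180:460] if n=='top' else im[140:360,240:440]
    cv2.imwrite(f'pics/{n}0c.png',cv2.resize(c,None,fx=2.8,fy=2.8,interpolation=cv2.INTER_CUBIC)[:600])
E
```

```text
top
blue
  px [263. 127.] n 139 med [823. 183.  64.] min [816. 157.  30.] max [857. 226. 100.]
  px [294. 128.] n 105 med [820.  77.  65.] min [760.  42.  29.] max [837. 112. 227.]
  px [302. 208.] n 36 med [505.  42. 279.] min [499.  35.  91.] max [533.  50. 288.]
  px [418. 224.] n 184 med [ 473. -336.   26.] min [ 451. -374.   10.] max [ 510. -315.   96.]
orange
  px [393. 145.] n 58 med [ 735. -252.  119.] min [ 724. -270.   93.] max [ 748. -240.  126.]
  px [420. 255.] n 41 med [ 370. -331.   55.] min [ 357. -348.    9.] max [ 395. -320.   95.]
red high
  px [297. 223.] n 30 med [480.  67. 122.] min [472.  60.  81.] max [487.  77. 130.]
redmat
  px [405. 220.] n 4403 med [ 504. -297.    4.] min [ 333. -407.   -5.] max [ 649. -197.   12.]
z>150 lens
  px [304. 180.] n 1351 med [580.  35. 235.] min [514. -16. 218.] max [779.  94. 245.]
mat heads
  px [423. 222.] n 78 med [ 479. -340.   95.] min [ 465. -359.   55.] max [ 496. -330.  109.]
  px [422. 254.] n 82 med [ 374. -333.   93.] min [ 360. -348.   55.] max [ 389. -320.  107.]
dish
  px [415. 219.] n 20 med [ 497. -329.   24.] 
[... 2629 characters left out ...]
.]
chuck
  px [322. 212.] n 635 med [567.  18.  86.] min [475. -27.  75.] max [620.  83. 120.]
tray
  px [376. 159.] n 150 med [790. 354.  28.] min [708. 324.  20.] max [892. 450.  35.]
  px [296. 179.] n 267 med [479. 215.  24.] min [387. 182.  20.] max [627. 413.  33.]
  px [329. 159.] n 34 med [617. 382.  24.] min [581. 339.  21.] max [642. 389.  30.]
  px [396. 191.] n 21 med [835. 172.  27.] min [825. 166.  22.] max [844. 187.  34.]
post
  px [303. 166.] n 63 med [510.  41. 265.] min [503.  34. 245.] max [518.  53. 282.]
  px [393. 171.] n 34 med [776.  23. 246.] min [765.   8. 245.] max [788.  41. 248.]
  px [387. 171.] n 6 med [758.  23. 246.] min [755.  18. 245.] max [760.  27. 247.]
```

View pics/top0c.png

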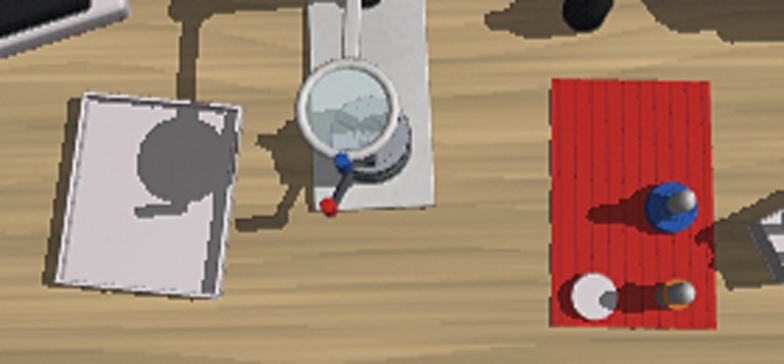

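One blue pestle only; both views agree on the heights. Next I fit the station's geometry more exactly.

Run:
```python
from h import *
from scipy.optimize import least_squares
def sel(W,lo,hi,b):
    with np.errstate(invalid='ignore'):
        m=(W[...,2]>lo)&(W[...,2]<hi)&(W[...,0]>b[0])&(W[...,0]<b[1])&(W[...,1]>b[2])&(W[...,1]<b[3])
    return W[m]
def circ(p,r=None):
    p=p[:,:2]
    if r is None: f=lambda a:np.hypot(*(p-a[:2]).T)-a[2]; x0=[*p.mean(0),50]
    else: f=lambda a:np.hypot(*(p-a[:2]).T)-r; x0=p.mean(0)
    s=least_squares(f,x0,loss='soft_l1'); return s.x.round(1),np.abs(s.fun).mean().round(1)
for n in ['top','side']:
    W=np.load(n+'0.npy'); print(n)
    p=sel(W,9,16,(470,900,-80,130)); print('plate',cv2.minAreaRect(p[:,:2].astype(np.float32)))
    p=sel(W,20,34,(375,660,170,420)); print('tray',cv2.minAreaRect(p[:,:2].astype(np.float32)))
    p=sel(W,-3,8,(330,660,-410,-190)); print('mat',cv2.minAreaRect(p[:,:2].astype(np.float32)))
    p=sel(W,228,240,(505,640,-40,110)); h=cv2.convexHull(p[:,:2].astype(np.float32))[:,0]; print('lens',circ(h), cv2.minEnclosingCircle(h))
    p=sel(W,78,92,(510,640,-60,80)); print('chuck top',circ(cv2.convexHull(p[:,:2].astype(np.float32))[:,0],50),len(p))
    p=sel(W,20,75,(505,640,-60,80)); print('chuck side',circ(p,50),len(p))
    for nm,b in [('blue',(450,520,-380,-310)),('orange',(345,420,-380,-310))]:
        p=sel(W,58,84,b); print(nm,circ(p,13),len(p),'top',sel(W,97,112,b).mean(0).round(1))
        if nm=='blue': p=sel(W,5,20,b); print('foot',circ(p,31),len(p))
        else: p=sel(W,8,40,b); print('shank',circ(p,16),len(p))
    p=sel(W,75,118,(465,500,50,90)); print('knob',circ(p,9),len(p))
    p=sel(W,245,285,(495,522,30,58)); print('handle',circ(p,8),len(p))
    p=sel(W,92,122,(510,640,-60,80)); print('jaws z>92',p.mean(0).round(1),len(p))
```

```text
top
plate ((662.11279296875, 17.540573120117188), (186.51458740234375, 352.37994384765625), 89.06671905517578)
tray ((511.91546630859375, 295.0428466796875), (201.42054748535156, 240.56549072265625), 83.71456146240234)
mat ((494.96624755859375, -299.96002197265625), (329.9210510253906, 219.9495086669922), 0.024451972916722298)
lens (array([569.2,  39. ,  55.2]), np.float64(2.0)) ((573.5201416015625, 39.02672576904297), 66.51358795166016)
chuck top (array([567. ,  25.2]), np.float64(5.3)) 171
chuck side (array([569.2,  21.8]), np.float64(2.0)) 86
blue (array([ 481.2, -345.9]), np.float64(0.7)) 16 top [ 482.3 -344.4  101.3]
foot (array([ 485. , -342.5]), np.float64(5.1)) 65
orange (array([ 374.2, -338.4]), np.float64(0.9)) 17 top [ 374.7 -337.3  101.5]
shank (array([ 384.8, -338. ]), np.float64(12.8)) 50
knob (array([484.9,  65.9]), np.float64(3.5)) 24
handle (array([508. ,  43.4]), np.float64(1.8)) 30
jaws z>92 [534.9  18.  110.5] 17
side
plate ((695.0753173828125, 28.939788818359375), (405.5700378417969, 161.9103546142578), 1.5879669189453125)
tray ((515.27099609375, 297.334228515625), (210.2889404296875, 239.447509765625), 83.70404815673828)
mat ((495.0242919921875, -300.03924560546875), (219.93492126464844, 329.7987976074219), 89.9922103881836)
lens (array([573.9,  39.7,  56.5]), np.float64(3.6)) ((572.5394287109375, 37.557010650634766), 67.46125030517578)
chuck top (array([570.9,  24. ]), np.float64(2.2)) 375
chuck side (array([572.1,  25.8]), np.float64(2.1)) 407
blue (array([ 485.4, -342.1]), np.float64(0.8)) 50 top [ 485.3 -345.3  100.1]
foot (array([ 485.6, -342. ]), np.float64(2.8)) 94
orange (array([ 378.3, -334.6]), np.float64(0.9)) 49 top [ 378.8 -337.5  100.3]
shank (array([ 378.3, -334.8]), np.float64(1.0)) 79
knob (array([485. ,  72.6]), np.float64(2.3)) 64
handle (array([510.5,  46.2]), np.float64(1.5)) 63
jaws z>92 [570.3  18.5 107.2] 164
```

Emit:
{"op": "send_rows", "data": {
  "series": [
    [85, [0.1, -0.2, 0.7], [0, 0, 0.3]],
    [85, [0.3, -0.6, 0.7], [0, 0, 0.3]],
    [85, [0.35, -0.65, 0], [0, 0, 0.3]],
    [85, [0.35, -0.65, 0], [0, 0, 0.3]],
    [85, [0.35, -0.65, 0], [0, 0, 0.3]],
    [85, [0.35, -0.65, 0], [0, 0, 0.3]],
    [85, [0.35, -0.65, 0], [0, 0, 0.3]],
    [85, [0.35, -0.65, 0], [0, 0, 0.3]]
  ]
}}

```text
clock: 1.15
eef_pos: [362.8, 330.9, 332.2]
tool_rot: [-3.141, -0.0, 3.019]
force: [0.3, -1.0, -0.1]
width: 85.0
gripper_force: 0.0
```

Emit:
{"op": "send_rows", "data": {
  "series": [
    [85, [0.35, -0.65, 0], [0, 0, 0.3]],
    [85, [0.35, -0.65, 0], [0, 0, 0.3]],
    [85, [0.35, -0.65, 0], [0, 0, 0]],
    [85, [0.35, -0.65, 0], [0, 0, 0]],
    [85, [0.35, -0.65, 0], [0, 0, 0]],
    [85, [0.3, -0.65, 0], [0, 0, 0]],
    [85, [0.2, -0.65, 0], [0, 0, 0]],
    [85, [0, 0, 0], [0, 0, 0]]
  ]
}}

```text
clock: 2.15
eef_pos: [497.9, 55.5, 332.2]
tool_rot: [-3.14, 0.0, 3.064]
force: [0.0, 0.4, 0.0]
width: 85.3
gripper_force: 0.0
```

Run:
```python
from h import *
s=sensors.read_state(); print(s['eef_pos'],s['tool_rot'],s['qpos'].round(2))
im=get_image('wrist'); save('w1',im); W=cloud(im); np.save('w1.npy',W)
img=im['img']; B=(300,950,-450,450)
print('blue');comps(W,hsvmask(img,100,130),200,300,B)
print('red');comps(W,hsvmask(img,172,4),60,130,B)
print('handle');comps(W,np.ones(W.shape[:2],bool),270,290,(480,540,0,90))
```

```text
[497.88233119  55.46532405 332.16754273] [-3.13970326e+00  1.39297743e-04  3.06388610e+00] [-0.29  0.32  0.16  1.81 -0.06  1.01  1.39]
blue
  px [304. 238.] n 1160 med [504.  47. 275.] min [501.  39. 227.] max [516.  54. 283.]
red
  px [333. 155.] n 307 med [481.  71. 121.] min [474.  63.  78.] max [499.  80. 124.]
handle
  px [303. 248.] n 693 med [507.  47. 280.] min [501.  39. 270.] max [517.  54. 283.]
```

View pics/w1.png

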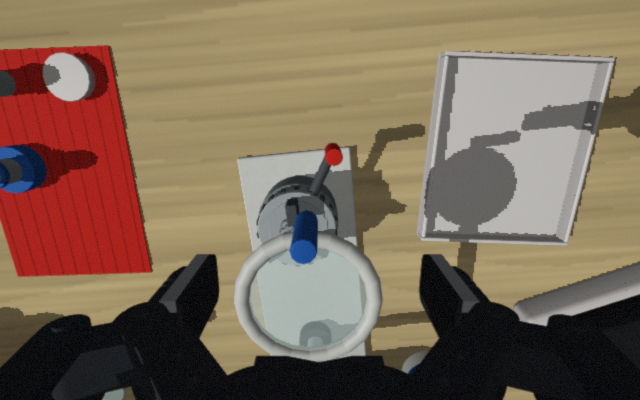

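The wrist view shows the handle's top at (304,250) midway between the fingers, the knob at (333,155), and the chuck below the ring. Next I grip the handle.

Emit:
{"op": "send_rows", "data": {
  "series": [
    [85, [0.18, -0.17, -0.3], [0, 0, 0]],
    [85, [0, 0, -0.45], [0, 0, 0]],
    [85, [0, 0, -0.4], [0, 0, 0]],
    [15, [0, 0, 0], [0, 0, 0]],
    [15, [0, 0, 0], [0, 0, 0]],
    [15, [0, 0, 0], [0, 0, 0]],
    [15, [0, 0, 0], [0, 0, 0]],
    [15, [0, 0, 0], [0, 0, 0]]
  ]
}}

```text
clock: 3.2
eef_pos: [508.6, 48.9, 264.1]
tool_rot: [3.142, 0.002, 3.07]
force: [-1.0, -0.6, 4.9]
width: 15.5
gripper_force: 18.6
```

Emit:
{"op": "send_rows", "data": {
  "series": [
    [14, [0.05, 0.38, 0], [0, 0, -1]],
    [14, [0.09, 0.37, 0], [0, 0, -1]],
    [14, [0.12, 0.36, 0], [0, 0, -1]],
    [14, [0.15, 0.35, 0], [0, 0, -1]],
    [14, [0.18, 0.34, 0], [0, 0, -1]],
    [14, [0.21, 0.32, 0], [0, 0, -1]],
    [14, [0.23, 0.3, 0], [0, 0, -1]],
    [14, [0.26, 0.28, 0], [0, 0, -1]]
  ]
}}

```text
clock: 4.2
eef_pos: [584.2, 213.5, 264.3]
tool_rot: [-3.142, -0.004, 2.371]
force: [-3.7, 1.2, 7.3]
width: 15.2
gripper_force: 40.4
```

Emit:
{"op": "send_rows", "data": {
  "series": [
    [14, [0.28, 0.26, 0], [0, 0, -1]],
    [14, [0.3, 0.23, 0], [0, 0, -1]],
    [14, [0.32, 0.2, 0], [0, 0, -1]],
    [14, [0, 0, 0], [0, 0, 0]],
    [85, [0, 0, 0], [0, 0, 0]],
    [85, [0, 0, 0], [0, 0, 0]],
    [85, [0, 0, 0], [0, 0, 0]],
    [85, [0, 0, 0.5], [0, 0, 0]]
  ]
}}

```text
clock: 5.2
eef_pos: [637.8, 252.0, 291.0]
tool_rot: [-3.136, -0.001, 2.11]
force: [0.4, 0.6, 0.1]
width: 84.1
gripper_force: 0.0
```

Emit:
{"op": "send_rows", "data": {
  "series": [
    [85, [0, 0, 0.5], [0, 0, 0.4]],
    [85, [-0.43, -0.51, 0], [0, 0, 1]],
    [85, [-0.43, -0.51, 0], [0, 0, 1]],
    [85, [-0.43, -0.51, 0], [0, 0, 1]],
    [85, [-0.43, -0.51, 0], [0, 0, 1]],
    [85, [-0.43, -0.51, 0], [0, 0, 1]],
    [85, [-0.43, -0.51, -0.9], [0, 0, 1]],
    [85, [0, 0, 0], [0, 0, 0]]
  ]
}}

```text
clock: 6.2
eef_pos: [480.7, 67.8, 270.1]
tool_rot: [-3.135, -0.009, 2.665]
force: [0.3, 1.9, 0.3]
width: 85.0
gripper_force: 0.0
```

Run:
```python
from h import *
s=sensors.read_state(); print(s['eef_pos'],s['tool_rot'],s['qpos'].round(2))
im=get_image('wrist'); save('w2',im); W=cloud(im); np.save('w2.npy',W)
t=get_image('top'); save('t2',t); Wt=cloud(t); np.save('t2.npy',Wt)
img=im['img']; B=(300,950,-450,450)
print('red');comps(W,hsvmask(img,172,4),60,130,B)
print('red top');comps(W,hsvmask(img,172,4),118,130,B)
print('redT');comps(Wt,hsvmask(t['img'],172,4),60,130,B)
print('hi');comps(W,np.ones(W.shape[:2],bool),104,124,(480,700,-60,100),15)
print('blue');comps(Wt,hsvmask(t['img'],100,130),200,300,B)
```

```text
[480.6547206   67.83184232 270.13243625] [-3.1346165  -0.00857065  2.66451607] [-0.41  0.38  0.29  1.93 -0.14  0.86  1.05]
red
  px [325. 186.] n 490 med [480.  73. 121.] min [474.  64.  74.] max [504.  81. 124.]
red top
  px [325. 190.] n 336 med [482.  72. 121.] min [474.  64. 118.] max [491.  81. 124.]
redT
hi
  px [326. 192.] n 245 med [485.  73. 121.] min [480.  64. 105.] max [491.  81. 123.]
  px [307. 267.] n 422 med [541.  25. 114.] min [530.  18. 104.] max [555.  30. 117.]
  px [351. 291.] n 438 med [582.  49. 114.] min [573.  36. 104.] max [593.  61. 117.]
  px [306. 313.] n 395 med [583.   2. 114.] min [574. -13. 104.] max [596.  13. 116.]
blue
  px [230. 165.] n 44 med [636. 250. 277.] min [630. 245. 237.] max [646. 260. 286.]
```

View pics/w2.png

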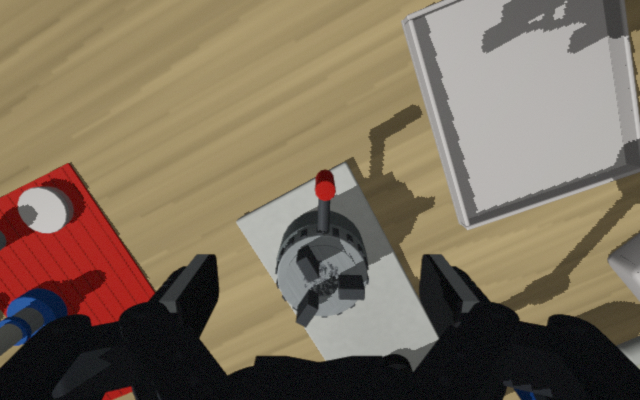

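The wrist view shows the knob at (325,186) and three nearly closed jaws around (325,290). The axis comes out at about (569.5,24.5) and the knob at 151.5°, r≈100 mm as stated. Down onto the knob.

Emit:
{"op": "send_rows", "data": {
  "series": [
    [85, [0.03, 0.07, -0.7], [0, 0, 0]],
    [85, [0, 0, -0.9], [0, 0, 0]],
    [85, [0, 0, -0.8], [0, 0, 0]],
    [85, [0, 0, -0.33], [0, 0, 0]],
    [17, [0, 0, 0], [0, 0, 0]],
    [17, [0, 0, 0], [0, 0, 0]],
    [17, [0, 0, 0], [0, 0, 0]],
    [17, [0, 0, 0], [0, 0, 0]]
  ]
}}

```text
clock: 7.3
eef_pos: [488.8, 74.9, 110.4]
tool_rot: [3.141, 0.001, 2.669]
force: [-1.1, -2.4, 6.8]
width: 17.2
gripper_force: 16.9
```

Emit:
{"op": "send_rows", "data": {
  "series": [
    [17, [0, 0, 0], [0, 0, 0]]
  ]
}}

```text
clock: 7.42
eef_pos: [488.8, 74.9, 110.4]
tool_rot: [3.141, 0.001, 2.669]
force: [-0.3, -1.4, 7.2]
width: 17.4
gripper_force: 17.3
```

Emit:
{"op": "send_rows", "data": {
  "series": [
    [16, [-0.08, -0.12, 0], [0, 0, 1]],
    [16, [-0.07, -0.12, 0], [0, 0, 1]],
    [16, [-0.06, -0.13, 0], [0, 0, 1]],
    [16, [-0.05, -0.13, 0], [0, 0, 1]],
    [16, [-0.02, -0.14, 0], [0, 0, 1]],
    [16, [-0.01, -0.14, 0], [0, 0, 1]],
    [16, [0, -0.14, 0], [0, 0, 1]],
    [16, [0.01, -0.14, 0], [0, 0, 1]]
  ]
}}

```text
clock: 8.43
eef_pos: [474.5, 11.7, 110.5]
tool_rot: [-3.141, 0.006, -2.915]
force: [4.0, 1.1, 1.7]
width: 16.6
gripper_force: 37.2
```

Emit:
{"op": "send_rows", "data": {
  "series": [
    [16, [0.03, -0.14, 0], [0, 0, 1]],
    [16, [0.04, -0.13, 0], [0, 0, 1]],
    [16, [0.05, -0.13, 0], [0, 0, 1]],
    [16, [0.06, -0.12, 0], [0, 0, 1]],
    [16, [0, 0, 0], [0, 0, 0]]
  ]
}}

```text
clock: 9.05
eef_pos: [484.4, -20.9, 110.5]
tool_rot: [-3.139, 0.003, -2.57]
force: [1.8, -4.2, 6.3]
width: 16.5
gripper_force: 37.7
```

Emit:
{"op": "send_rows", "data": {
  "series": [
    [16, [0.07, -0.12, 0], [0, 0, 1]],
    [16, [0.08, -0.11, 0], [0, 0, 1]],
    [16, [0, 0, 0], [0, 0, 0]]
  ]
}}

```text
clock: 9.43
eef_pos: [493.1, -34.9, 110.5]
tool_rot: [-3.138, 0.002, -2.396]
force: [2.5, -3.3, 5.3]
width: 16.8
gripper_force: 37.8
```

Emit:
{"op": "send_rows", "data": {
  "series": [
    [16, [0.04, -0.06, 0], [0, 0, 0.5]],
    [16, [0.05, -0.05, 0], [0, 0, 0.5]],
    [16, [0, 0, 0], [0, 0, 0]]
  ]
}}

```text
clock: 9.8
eef_pos: [493.7, -34.3, 110.3]
tool_rot: [3.134, 0.001, -2.302]
force: [-9.0, 13.0, 16.6]
width: 16.7
gripper_force: 39.2
```

Emit:
{"op": "send_rows", "data": {
  "series": [
    [16, [-0.07, 0.09, 0], [0, 0, -0.5]],
    [85, [0, 0, 0], [0, 0, 0]],
    [85, [0, 0, 0], [0, 0, 0]],
    [85, [0, 0, 0], [0, 0, 0]],
    [85, [0, 0, 0.8], [0, 0, 0]],
    [85, [0, 0, 0.9], [0, 0, 0]],
    [85, [0, 0, 0.9], [0, 0, 0]],
    [85, [0, 0, 0], [0, 0, 0]]
  ]
}}

```text
clock: 10.8
eef_pos: [495.2, -34.7, 269.2]
tool_rot: [-3.135, 0.006, -2.35]
force: [-0.1, -0.2, -1.1]
width: 85.4
gripper_force: 0.0
```

Run:
```python
from h import *
s=sensors.read_state(); print(s['eef_pos'],s['tool_rot'],s['qpos'].round(2),s['force'])
im=get_image('wrist'); save('w3',im); W=cloud(im)
t=get_image('top'); save('t3',t); Wt=cloud(t);sd=get_image('side'); save('s3',sd); Ws=cloud(sd)
B=(300,950,-450,450)
for n,w,i in [('w',W,im),('t',Wt,t),('s',Ws,sd)]:
    print(n,'red');comps(w,hsvmask(i['img'],172,4),60,130,B)
    print('jaws');comps(w,np.ones(w.shape[:2],bool),104,124,(510,700,-60,100),15)
    print('heads');comps(w,np.ones(w.shape[:2],bool),60,115,(340,650,-400,-190),15)
```

```text
[495.20118665 -34.70131133 269.24864774] [-3.13498015  0.0058332  -2.34951809] [ 0.22  0.39 -0.28  1.91  0.14  0.85  2.23] [-0.05274399 -0.16791457 -1.05152129]
w red
  px [324. 177.] n 502 med [487. -37. 121.] min [481. -43.  74.] max [498. -26. 124.]
jaws
  px [331. 258.] n 442 med [536.  22. 114.] min [525.  17. 104.] max [549.  30. 116.]
  px [270. 274.] n 441 med [587.  -6. 114.] min [577. -18. 104.] max [599.   7. 116.]
  px [316. 312.] n 383 med [585.  52. 114.] min [576.  41. 104.] max [597.  66. 116.]
heads
t red
jaws
  px [302. 192.] n 30 med [583.  50. 115.] min [575.  38. 105.] max [591.  61. 123.]
  px [311. 207.] n 17 med [529.  22. 115.] min [523.  19. 110.] max [545.  26. 120.]
heads
  px [423. 222.] n 68 med [ 479. -340.   97.] min [ 468. -358.   60.] max [ 492. -332.  109.]
  px [423. 254.] n 67 med [ 374. -332.   95.] min [ 362. -348.   62.] max [ 385. -324.  111.]
s red
  px [300. 225.] n 64 med [489. -41. 102.] min [482. -47.  72.] max [496. -29. 125.]
jaws
  px [330. 201.] n 32 med [589.  50. 113.] min [580.  37. 104.] max [597.  61. 118.]
  px [314. 208.] n 35 med [540.  20. 113.] min [527.  11. 105.] max [550.  30. 120.]
  px [331. 213.] n 40 med [590.  -7. 112.] min [580. -17. 104.] max [601.  11. 119.]
heads
  px [303. 315.] n 128 med [ 485. -351.   90.] min [ 472. -357.   60.] max [ 496. -333.  104.]
  px [262. 315.] n 129 med [ 380. -343.   90.] min [ 366. -350.   62.] max [ 391. -326.  105.]
```

View pics/w3.png

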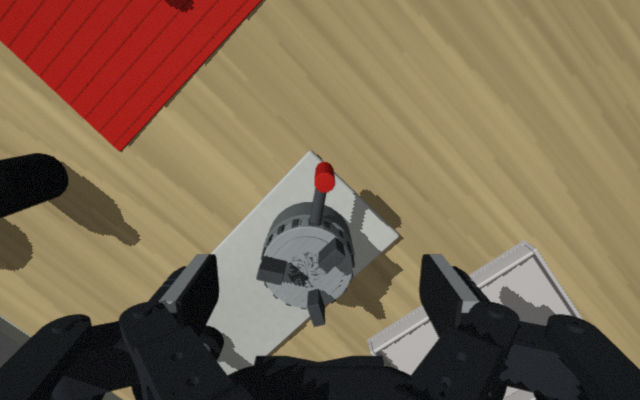

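Jaws are fully open (radius 34 mm to their centres, i.e. faces at 22), axis ≈ (570,23.5), seen around (310,270) with the knob at (324,177). Now to the orange pestle.

Emit:
{"op": "send_rows", "data": {
  "series": [
    [85, [-0.22, -0.56, 0], [0, 0, -1]],
    [85, [-0.22, -0.56, 0], [0, 0, -1]],
    [85, [-0.22, -0.56, 0], [0, 0, -1]],
    [85, [-0.22, -0.56, 0], [0, 0, -1]],
    [85, [-0.22, -0.56, 0], [0, 0, -1]],
    [85, [-0.22, -0.56, 0], [0, 0, -1]],
    [85, [-0.22, -0.56, 0], [0, 0, -1]],
    [85, [-0.22, -0.56, 0], [0, 0, -1]]
  ]
}}

```text
clock: 11.95
eef_pos: [385.5, -303.8, 263.5]
tool_rot: [3.139, -0.003, -3.05]
force: [0.4, -1.2, -0.1]
width: 84.8
gripper_force: 0.0
```

Emit:
{"op": "send_rows", "data": {
  "series": [
    [85, [-0.22, -0.56, -0.5], [0, 0, -1]],
    [85, [0, 0, -0.3], [0, 0, 0]],
    [85, [0, 0, 0], [0, 0, 0]]
  ]
}}

```text
clock: 12.32
eef_pos: [372.0, -335.8, 214.7]
tool_rot: [3.137, -0.005, -3.135]
force: [-0.5, -0.2, 0.5]
width: 84.9
gripper_force: 0.0
```

Run:
```python
from h import *
s=sensors.read_state(); print(s['eef_pos'],s['tool_rot'],s['qpos'].round(2),s['force'])
im=get_image('wrist'); save('w4',im); W=cloud(im)
print('heads');comps(W,np.ones(W.shape[:2],bool),88,115,(340,650,-400,-190),15)
print('or');comps(W,hsvmask(im['img'],5,18),40,60,(340,650,-400,-190),15)
```

```text
[ 371.9702706  -335.81664444  214.65401246] [ 3.13743718 -0.00519805 -3.13462511] [ 0.69  0.47 -0.01  1.96  0.01  0.72  2.25] [-0.50866894 -0.24976104  0.47875003]
heads
  px [318. 202.] n 832 med [ 374. -335.   98.] min [ 364. -347.   88.] max [ 386. -322.  104.]
  px [308. 324.] n 703 med [ 478. -342.   98.] min [ 470. -354.   88.] max [ 493. -330.  104.]
or
  px [318. 181.] n 473 med [ 367. -336.   52.] min [ 358. -353.   45.] max [ 387. -317.   54.]
```

View pics/w4.png

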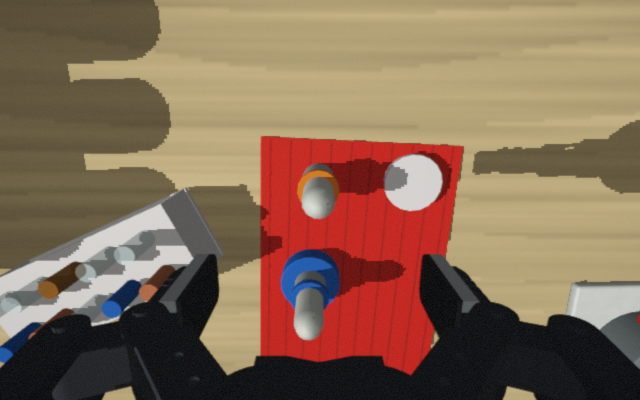

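The wrist view shows the orange pestle at (318,200) between the finger lines, blue at (309,315), dish (413,182), rack at left. Fused estimate is (376,-336), top at ~103 mm as expected.

Emit:
{"op": "send_rows", "data": {
  "series": [
    [85, [0.07, 0, -0.7], [0, 0, 0]],
    [85, [0, 0, -0.9], [0, 0, 0]],
    [85, [0, 0, -0.6], [0, 0, 0]],
    [50, [0, 0, 0], [0, 0, 0]],
    [35, [0, 0, 0], [0, 0, 0]],
    [30, [0, 0, 0], [0, 0, 0]],
    [30, [0, 0, 0], [0, 0, 0]],
    [30, [0, 0, 0], [0, 0, 0]]
  ]
}}

```text
clock: 13.38
eef_pos: [378.2, -337.2, 86.0]
tool_rot: [-3.141, 0.001, -3.134]
force: [1.0, -0.0, 0.3]
width: 30.2
gripper_force: 0.0
```

Run:
```python
from h import *
for n in ['wrist','top','side']:
    im=get_image(n); W=cloud(im); print(n)
    if n=='wrist': save('w5',im)
    comps(W,hsvmask(im['img'],5,18),40,60,(340,450,-400,-290),5)
    comps(W,np.ones(W.shape[:2],bool),20,60,(340,420,-380,-300),15)
```

```text
wrist
  px [319. 224.] n 1380 med [ 365. -337.   52.] min [ 358. -353.   46.] max [ 386. -317.   59.]
  px [320. 220.] n 2032 med [ 364. -336.   52.] min [ 358. -353.   20.] max [ 386. -317.   60.]
top
  px [420. 259.] n 11 med [ 360. -333.   54.] min [ 357. -343.   49.] max [ 364. -326.   59.]
  px [419. 259.] n 15 med [ 360. -330.   53.] min [ 357. -343.   21.] max [ 368. -323.   59.]
side
  px [265. 323.] n 45 med [ 386. -347.   51.] min [ 362. -354.   42.] max [ 396. -323.   56.]
  px [265. 326.] n 100 med [ 383. -348.   44.] min [ 362. -354.   20.] max [ 396. -323.   56.]
```

View pics/w5.png

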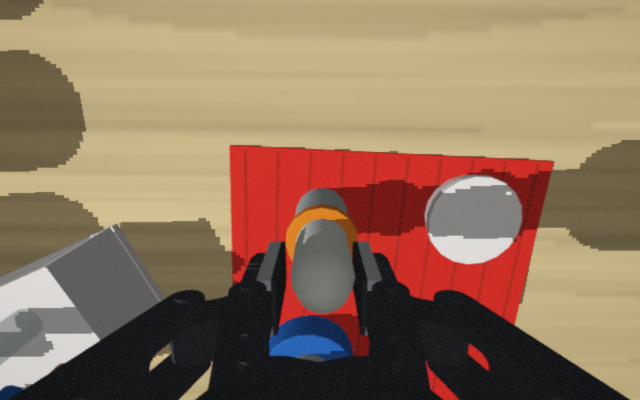

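Pestle head sits between the pads (322,265); lower 5 mm and grip gently.

Emit:
{"op": "send_rows", "data": {
  "series": [
    [30, [-0.02, 0, -0.08], [0, 0, 0]],
    [28, [0, 0, 0], [0, 0, 0]],
    [26.5, [0, 0, 0], [0, 0, 0]],
    [25.5, [0, 0, 0], [0, 0, 0]],
    [25.5, [0, 0, 0], [0, 0, 0]]
  ]
}}

```text
clock: 14.15
eef_pos: [376.7, -336.9, 80.4]
tool_rot: [3.142, -0.0, -3.134]
force: [0.3, 1.1, -0.9]
width: 25.8
gripper_force: 9.3
```

Emit:
{"op": "send_rows", "data": {
  "series": [
    [25.1, [0, 0, 0], [0, 0, 0]],
    [25.1, [0, 0, 0], [0, 0, 0]]
  ]
}}

```text
clock: 14.4
eef_pos: [376.7, -336.9, 80.5]
tool_rot: [-3.142, -0.0, -3.134]
force: [-0.9, -0.9, -3.0]
width: 25.5
gripper_force: 17.8
```

Emit:
{"op": "send_rows", "data": {
  "series": [
    [25.1, [0, 0, 0.3], [0, 0, 0]],
    [25.1, [0, 0, 0.6], [0, 0, 0]],
    [25.1, [0, 0, 0.6], [0, 0, 0]],
    [25.1, [0, 0, 0.6], [0, 0, 0]],
    [25.1, [0, 0, 0.3], [0, 0, 0]],
    [25.1, [0.1, 0.2, 0], [0, 0, 0]],
    [25.1, [0.2, 0.4, 0], [0, 0, 0]],
    [25.1, [0.27, 0.5, 0], [0, 0, 0]]
  ]
}}

```text
clock: 15.4
eef_pos: [410.6, -269.3, 223.3]
tool_rot: [3.14, -0.002, -3.135]
force: [0.8, 0.0, -2.4]
width: 25.5
gripper_force: 17.8
```

Emit:
{"op": "send_rows", "data": {
  "series": [
    [25.1, [0.27, 0.5, 0], [0, 0, 0]],
    [25.1, [0.27, 0.5, 0], [0, 0, 0]],
    [25.1, [0.27, 0.5, 0], [0, 0, 0]],
    [25.1, [0.27, 0.5, 0], [0, 0, 0]],
    [25.1, [0.27, 0.5, 0], [0, 0, 0]],
    [25.1, [0.27, 0.5, 0], [0, 0, 0]],
    [25.1, [0.27, 0.5, 0], [0, 0, 0]],
    [25.1, [0.27, 0.5, 0], [0, 0, 0]]
  ]
}}

```text
clock: 16.4
eef_pos: [539.9, -28.6, 222.9]
tool_rot: [3.141, -0.003, -3.133]
force: [0.2, 0.7, -1.8]
width: 25.4
gripper_force: 17.8
```

Emit:
{"op": "send_rows", "data": {
  "series": [
    [25.1, [0.27, 0.5, 0], [0, 0, 0]],
    [25.1, [0.24, 0.4, 0], [0, 0, 0]],
    [25.1, [0.1, 0.1, 0], [0, 0, 0]],
    [25.1, [0, 0, 0], [0, 0, 0]],
    [25.1, [0, 0, 0], [0, 0, 0]]
  ]
}}

```text
clock: 17.02
eef_pos: [576.2, 27.5, 224.1]
tool_rot: [-3.141, -0.002, -3.136]
force: [0.6, -0.5, -2.5]
width: 25.3
gripper_force: 17.9
```

Run:
```python
from h import *
s=sensors.read_state(); print(s['eef_pos'],s['tool_rot'],s['qpos'].round(2),s['gripper_force'])
for n in ['wrist','top','side']:
    im=get_image(n); W=cloud(im); print(n)
    save(n+'6',im); np.save(n+'6.npy',W)
    print('or');comps(W,hsvmask(im['img'],5,18),175,215,(500,650,-80,120),5)
    print('jaws');comps(W,np.ones(W.shape[:2],bool),104,122,(510,700,-60,100),12)
a=cv2.imread('pics/wrist6.png'); b=cv2.imread('pics/side6.png')[130:270,240:440]
b=cv2.resize(b,None,fx=3,fy=3); cv2.imwrite('pics/c6.png',cv2.resize(np.vstack([cv2.resize(a,(600,375)),b]),None,fx=.75,fy=.75))
```

```text
[576.24460394  27.51565605 224.06426515] [-3.14050796e+00 -1.57441587e-03 -3.13598879e+00] [-0.08  0.55 -0.02  1.75  0.02  0.84  1.46] 17.892192006111145
wrist
or
  px [319. 227.] n 1173 med [563.  28. 196.] min [558.  12. 180.] max [577.  46. 212.]
jaws
  px [311. 147.] n 628 med [537.  23. 114.] min [525.  17. 108.] max [549.  29. 117.]
  px [355. 215.] n 528 med [586.  55. 114.] min [576.  45. 104.] max [598.  67. 116.]
  px [274. 216.] n 629 med [587.  -4. 114.] min [577. -18. 104.] max [599.   8. 116.]
top
or
jaws
side
or
  px [326. 189.] n 34 med [575.  17. 195.] min [560.   6. 185.] max [591.  33. 203.]
jaws
  px [330. 202.] n 21 med [590.  47. 110.] min [580.  40. 104.] max [598.  59. 116.]
  px [315. 208.] n 35 med [540.  20. 114.] min [527.  13. 106.] max [550.  29. 119.]
  px [331. 214.] n 42 med [589.  -9. 112.] min [580. -22. 104.] max [600.   9. 117.]
```

View pics/c6.png

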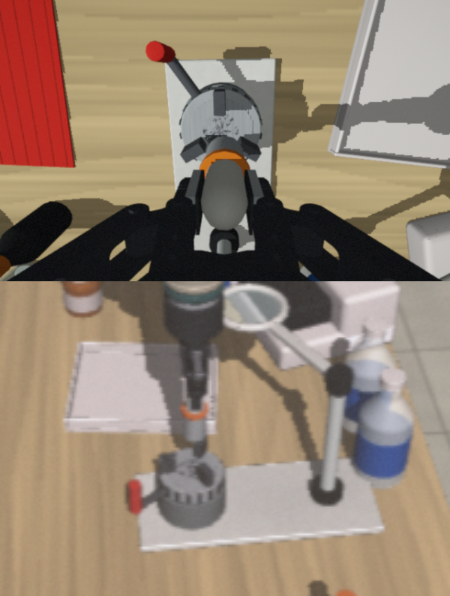

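Top part: pestle over the open chuck, collar at (222,160), slightly beyond the jaws' centre; bottom part: pestle upright above the chuck, lens clear. Correct by about (-5,-4) mm and lower.

Emit:
{"op": "send_rows", "data": {
  "series": [
    [25.1, [-0.09, -0.07, 0], [0, 0, 0]],
    [25.1, [0, 0, -0.2], [0, 0, 0]],
    [25.1, [0, 0, -0.2], [0, 0, 0]],
    [25.1, [0, 0, -0.2], [0, 0, 0]],
    [25.1, [0, 0, -0.1], [0, 0, 0]],
    [25.1, [0, 0, 0], [0, 0, 0]]
  ]
}}

```text
clock: 17.92
eef_pos: [571.4, 25.0, 181.8]
tool_rot: [-3.142, -0.001, -3.134]
force: [-0.6, -0.3, -2.1]
width: 25.5
gripper_force: 17.9
```

Run:
```python
from h import *
s=sensors.read_state(); print(s['eef_pos'],s['tool_rot'],s['force'],s['gripper_force'])
for n in ['wrist','side']:
    im=get_image(n); W=cloud(im); print(n)
    save(n+'7',im)
    print('or');comps(W,hsvmask(im['img'],5,18),125,180,(500,650,-80,120),5)
    print('jaws');comps(W,np.ones(W.shape[:2],bool),104,118,(510,700,-60,100),12)
```

```text
[571.42168823  24.95651966 181.75544374] [-3.14151336e+00 -1.32597230e-03 -3.13393200e+00] [-0.56413053 -0.31132146 -2.13542391] 17.900985181331635
wrist
or
  px [318. 227.] n 1193 med [559.  26. 154.] min [553.   9. 138.] max [573.  44. 169.]
jaws
  px [314. 164.] n 886 med [536.  23. 114.] min [525.  17. 104.] max [549.  29. 116.]
  px [319. 200.] n 275 med [557.  26. 112.] min [555.  11. 104.] max [568.  42. 118.]
  px [368. 241.] n 455 med [584.  57. 114.] min [576.  45. 104.] max [593.  67. 117.]
  px [266. 242.] n 552 med [585.  -6. 114.] min [577. -18. 104.] max [596.   5. 116.]
side
or
  px [325. 199.] n 32 med [570.  15. 153.] min [557.   5. 138.] max [588.  29. 158.]
jaws
  px [314. 208.] n 36 med [539.  19. 113.] min [527.  13. 106.] max [550.  30. 118.]
  px [329. 212.] n 67 med [585.  -0. 113.] min [559. -19. 104.] max [601.  21. 117.]
```

Emit:
{"op": "send_rows", "data": {
  "series": [
    [25.1, [0, -0.03, 0], [0, 0, 0]],
    [25.1, [0, 0, -0.1], [0, 0, 0]],
    [25.1, [0, 0, -0.1], [0, 0, 0]],
    [25.1, [0, 0, -0.06], [0, 0, 0]],
    [25.1, [0, 0, 0], [0, 0, 0]]
  ]
}}

```text
clock: 18.65
eef_pos: [571.4, 23.1, 166.4]
tool_rot: [-3.142, -0.001, -3.134]
force: [-0.8, 0.8, -2.8]
width: 25.2
gripper_force: 17.9
```

Emit:
{"op": "send_rows", "data": {
  "series": [
    [25.1, [0, 0, -0.03], [0, 0, 0]],
    [25.1, [0, 0, 0], [0, 0, 0]]
  ]
}}

```text
clock: 18.9
eef_pos: [571.7, 23.1, 165.1]
tool_rot: [3.142, -0.0, -3.134]
force: [-1.2, -0.4, -2.2]
width: 25.6
gripper_force: 17.9
```

Emit:
{"op": "send_rows", "data": {
  "series": [
    [25.1, [0, 0, -0.02], [0, 0, 0]],
    [25.1, [0, 0, 0], [0, 0, 0]]
  ]
}}

```text
clock: 19.15
eef_pos: [571.7, 23.1, 163.9]
tool_rot: [3.142, -0.0, -3.134]
force: [0.4, 0.2, -3.0]
width: 25.6
gripper_force: 17.9
```

Emit:
{"op": "send_rows", "data": {
  "series": [
    [25.1, [0, 0, -0.02], [0, 0, 0]],
    [25.1, [0, 0, 0], [0, 0, 0]]
  ]
}}

```text
clock: 19.4
eef_pos: [572.0, 23.2, 163.3]
tool_rot: [3.141, 0.001, -3.134]
force: [-1.2, 0.8, 3.4]
width: 25.7
gripper_force: 18.2
```

Foot contact on the seat (force up, z matches 86 mm seat). Release and go to the knob.

Emit:
{"op": "send_rows", "data": {
  "series": [
    [26.5, [0, 0, 0], [0, 0, 0]],
    [28, [0, 0, 0], [0, 0, 0]],
    [40, [0, 0, 0], [0, 0, 0]],
    [70, [0, 0, 0], [0, 0, 0]],
    [70, [0, 0, 0], [0, 0, 0]],
    [70, [0, 0, 0.5], [0, 0, 0]],
    [70, [0, 0, 0.8], [0, 0, 0]],
    [70, [0, 0, 0], [0, 0, 0]]
  ]
}}

```text
clock: 20.4
eef_pos: [574.3, 23.2, 244.4]
tool_rot: [3.141, 0.008, -3.134]
force: [-0.4, -0.7, -0.0]
width: 69.9
gripper_force: 0.0
```

Emit:
{"op": "send_rows", "data": {
  "series": [
    [85, [-0.17, -0.12, 0], [0, 0, 0.95]],
    [85, [-0.17, -0.12, 0], [0, 0, 0.95]],
    [85, [-0.17, -0.12, 0], [0, 0, 0.95]],
    [85, [-0.17, -0.12, 0], [0, 0, 0.95]],
    [85, [-0.17, -0.12, 0], [0, 0, 0.95]],
    [85, [-0.17, -0.12, 0], [0, 0, 0.95]],
    [85, [-0.17, -0.12, 0], [0, 0, 0.95]],
    [85, [-0.17, -0.12, 0], [0, 0, 0.95]]
  ]
}}

```text
clock: 21.4
eef_pos: [489.3, -34.8, 240.0]
tool_rot: [3.141, -0.001, -2.468]
force: [0.3, -0.7, -0.4]
width: 85.3
gripper_force: 0.0
```

Emit:
{"op": "send_rows", "data": {
  "series": [
    [85, [0, 0, 0], [0, 0, 0]],
    [85, [0, 0, 0], [0, 0, 0]]
  ]
}}

```text
clock: 21.65
eef_pos: [490.5, -34.2, 240.5]
tool_rot: [3.141, 0.0, -2.472]
force: [-0.5, -0.1, -0.6]
width: 85.5
gripper_force: 0.0
```

Run:
```python
from h import *
s=sensors.read_state(); print(s['eef_pos'],s['tool_rot'],s['force'],s['gripper_force'])
for n in ['wrist','side','top']:
    im=get_image(n); W=cloud(im); print(n)
    save(n+'8',im)
    print('or');comps(W,hsvmask(im['img'],5,18),120,145,(500,650,-80,120),5)
    print('head');comps(W,np.ones(W.shape[:2],bool),145,195,(530,610,-20,65),12)
    print('red');comps(W,hsvmask(im['img'],172,4),60,130,(400,600,-100,120))
```

```text
[490.48881852 -34.20099416 240.48047073] [ 3.14140414e+00  3.06452159e-04 -2.47207493e+00] [-0.528314   -0.06099427 -0.62570802] 0.0
wrist
or
  px [312. 314.] n 676 med [561.  16. 135.] min [553.   6. 124.] max [588.  42. 137.]
head
  px [312. 341.] n 1307 med [563.  18. 167.] min [558.  11. 145.] max [581.  36. 183.]
red
  px [318. 190.] n 640 med [487. -36. 121.] min [480. -43.  73.] max [506. -18. 123.]
side
or
  px [325. 204.] n 36 med [573.  13. 135.] min [556.   3. 129.] max [589.  33. 145.]
head
  px [325. 195.] n 96 med [572.  16. 168.] min [560.   8. 146.] max [585.  33. 191.]
red
  px [300. 225.] n 64 med [489. -41. 102.] min [482. -47.  73.] max [496. -28. 126.]
top
or
  px [307. 196.] n 14 med [561.  34. 138.] min [554.  27. 133.] max [577.  37. 140.]
head
  px [308. 193.] n 18 med [565.  28. 178.] min [558.  25. 147.] max [580.  32. 185.]
red
```

Emit:
{"op": "send_rows", "data": {
  "series": [
    [85, [-0.03, -0.02, -0.7], [0, 0, 0]],
    [85, [0, 0, -0.9], [0, 0, 0]],
    [85, [0, 0, -0.6], [0, 0, 0]],
    [40, [0, 0, 0], [0, 0, 0]],
    [17, [0, 0, 0], [0, 0, 0]],
    [16, [0, 0, 0], [0, 0, 0]],
    [16, [0, 0, 0], [0, 0, 0]],
    [16, [0, 0, 0], [0, 0, 0]]
  ]
}}

```text
clock: 22.8
eef_pos: [489.3, -35.7, 110.2]
tool_rot: [-3.14, 0.002, -2.471]
force: [-0.8, 0.3, 6.1]
width: 16.7
gripper_force: 37.7
```

Emit:
{"op": "send_rows", "data": {
  "series": [
    [16, [-0.08, 0.12, 0], [0, 0, -1]],
    [16, [-0.07, 0.13, 0], [0, 0, -1]],
    [16, [-0.06, 0.13, 0], [0, 0, -1]],
    [16, [-0.05, 0.14, 0], [0, 0, -1]],
    [16, [-0.03, 0.14, 0], [0, 0, -1]],
    [16, [-0.02, 0.14, 0], [0, 0, -1]],
    [16, [-0.01, 0.15, 0], [0, 0, -1]],
    [16, [0, 0.15, 0], [0, 0, -1]]
  ]
}}

```text
clock: 23.8
eef_pos: [470.5, 30.1, 110.2]
tool_rot: [3.142, 0.004, 3.111]
force: [1.3, -1.5, 4.4]
width: 17.0
gripper_force: 37.5
```

Emit:
{"op": "send_rows", "data": {
  "series": [
    [16, [0.02, 0.14, 0], [0, 0, -1]],
    [16, [0.03, 0.14, 0], [0, 0, -1]],
    [16, [0.04, 0.14, 0], [0, 0, -1]],
    [16, [0.05, 0.14, 0], [0, 0, -1]],
    [16, [0, 0, 0], [0, 0, 0]],
    [16, [0, 0, 0], [0, 0, 0]]
  ]
}}

```text
clock: 24.55
eef_pos: [479.3, 64.8, 110.2]
tool_rot: [3.139, 0.003, 2.765]
force: [0.5, 1.8, 5.0]
width: 17.0
gripper_force: 37.6
```

Emit:
{"op": "send_rows", "data": {
  "series": [
    [16, [0.025, 0.053, 0], [0, 0, -0.4]],
    [16, [0.025, 0.053, 0], [0, 0, -0.4]],
    [16, [0, 0, 0], [0, 0, 0]],
    [16, [0, 0, 0], [0, 0, 0]]
  ]
}}

```text
clock: 25.05
eef_pos: [482.1, 70.4, 110.2]
tool_rot: [3.139, 0.003, 2.695]
force: [0.4, -0.6, 7.1]
width: 16.9
gripper_force: 37.7
```

Emit:
{"op": "send_rows", "data": {
  "series": [
    [16, [0.028, 0.05, 0], [0, 0, -0.4]],
    [16, [0.028, 0.05, 0], [0, 0, -0.4]],
    [16, [0, 0, 0], [0, 0, 0]],
    [16, [0, 0, 0], [0, 0, 0]]
  ]
}}

```text
clock: 25.55
eef_pos: [485.3, 76.1, 110.2]
tool_rot: [3.139, 0.003, 2.625]
force: [0.9, -1.9, 6.3]
width: 16.8
gripper_force: 37.7
```

Run:
```python
from h import *
for n in ['wrist','side','top']:
    im=get_image(n); W=cloud(im); print(n)
    save(n+'9',im)
    print('or');comps(W,hsvmask(im['img'],5,18),120,145,(500,650,-80,120),5)
    print('jaws');comps(W,np.ones(W.shape[:2],bool),104,118,(510,650,-60,100),12)
    print('red');comps(W,hsvmask(im['img'],172,4),60,130,(400,600,-100,120))
a=cv2.imread('pics/wrist9.png'); b=cv2.imread('pics/side9.png')[150:260,270:370]
b=cv2.resize(b,(364,400)); cv2.imwrite('pics/c9.png',cv2.resize(np.hstack([a[:,120:520],b]),None,fx=1,fy=1))
```

```text
wrist
or
jaws
red
  px [319. 273.] n 3134 med [481.  79. 118.] min [476.  58.  72.] max [522.  86. 124.]
side
or
  px [325. 204.] n 36 med [573.  12. 134.] min [556.   5. 124.] max [589.  33. 141.]
jaws
  px [323. 210.] n 96 med [568.  12. 113.] min [534. -15. 104.] max [595.  34. 118.]
red
  px [298. 206.] n 13 med [487.  69.  80.] min [481.  62.  70.] max [491.  73.  94.]
top
or
  px [312. 197.] n 41 med [560.  18. 137.] min [551.   4. 129.] max [580.  37. 142.]
jaws
  px [319. 191.] n 25 med [584.  -5. 115.] min [573. -15. 106.] max [591.   5. 117.]
  px [312. 204.] n 26 med [542.  22. 114.] min [529.   9. 108.] max [559.  25. 118.]
red
```

View pics/c9.png

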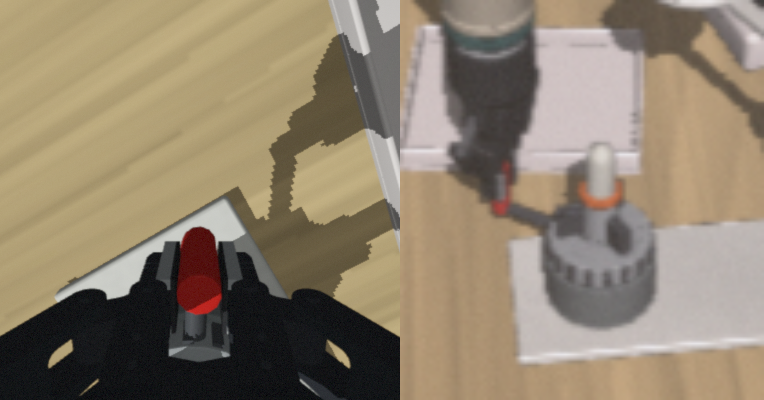

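Left: knob gripped at (200,280); right: pestle upright in the chuck, jaws close to it. Continue in small steps, watching the force.

Emit:
{"op": "send_rows", "data": {
  "series": [
    [16, [0.03, 0.05, 0], [0, 0, -0.4]],
    [16, [0, 0, 0], [0, 0, 0]],
    [16, [0, 0, 0], [0, 0, 0]]
  ]
}}

```text
clock: 26.08
eef_pos: [487.1, 78.9, 110.2]
tool_rot: [3.139, 0.003, 2.59]
force: [1.3, -2.6, 6.8]
width: 16.7
gripper_force: 37.7
```

Emit:
{"op": "send_rows", "data": {
  "series": [
    [16, [0.015, 0.025, 0], [0, 0, -0.2]],
    [16, [0, 0, 0], [0, 0, 0]],
    [16, [0, 0, 0], [0, 0, 0]]
  ]
}}

```text
clock: 26.45
eef_pos: [487.9, 80.1, 110.2]
tool_rot: [3.14, 0.003, 2.573]
force: [-0.7, -3.0, 6.0]
width: 16.8
gripper_force: 37.7
```

Emit:
{"op": "send_rows", "data": {
  "series": [
    [16, [0.015, 0.025, 0], [0, 0, -0.2]],
    [16, [0.015, 0.025, 0], [0, 0, -0.2]],
    [16, [0, 0, 0], [0, 0, 0]],
    [16, [0, 0, 0], [0, 0, 0]]
  ]
}}

```text
clock: 26.95
eef_pos: [489.8, 82.8, 110.2]
tool_rot: [3.14, 0.003, 2.538]
force: [-0.2, -3.0, 7.2]
width: 17.0
gripper_force: 37.7
```

Emit:
{"op": "send_rows", "data": {
  "series": [
    [16, [0.015, 0.025, 0], [0, 0, -0.2]],
    [16, [0, 0, 0], [0, 0, 0]],
    [16, [0, 0, 0], [0, 0, 0]]
  ]
}}

```text
clock: 27.32
eef_pos: [490.7, 84.0, 110.2]
tool_rot: [3.14, 0.003, 2.52]
force: [-0.6, -3.3, 6.6]
width: 16.3
gripper_force: 37.7
```

Run:
```python
from h import *
out=[]
for n in ['wrist','side','top']:
    im=get_image(n); W=cloud(im); print(n)
    save(n+'10',im)
    print('jaws');comps(W,np.ones(W.shape[:2],bool),104,118,(510,650,-60,100),12)
    print('red');comps(W,hsvmask(im['img'],172,4),60,130,(400,600,-100,140))
    print('head');comps(W,np.ones(W.shape[:2],bool),140,190,(530,610,-20,65),8)
a=cv2.imread('pics/top10.png')[170:240,270:350]; b=cv2.imread('pics/side10.png')[150:260,270:370]; c=cv2.imread('pics/wrist10.png')[220:400,200:440]
f=lambda x:cv2.resize(x,(400,int(400*x.shape[0]/x.shape[1])),interpolation=cv2.INTER_CUBIC)[:350]
a,b,c=f(a),f(b),f(c); h=min(len(a),len(b)); 
o=np.zeros((600,800,3),np.uint8); o[:300,:400]=c[:300]; o[:len(a),400:]=a; o[300:600,:400]=b[50:350]
cv2.imwrite('pics/c10.png',o)
```

```text
wrist
jaws
red
  px [319. 273.] n 3143 med [487.  87. 118.] min [482.  62.  72.] max [526.  94. 123.]
head
side
jaws
  px [324. 210.] n 99 med [571.  11. 113.] min [534. -15. 104.] max [595.  30. 118.]
red
  px [301. 196.] n 13 med [498.  80. 120.] min [496.  69.  99.] max [499.  88. 128.]
  px [299. 204.] n 13 med [491.  74.  81.] min [484.  67.  72.] max [495.  83.  96.]
head
  px [325. 196.] n 115 med [572.  16. 166.] min [560.   8. 140.] max [585.  28. 190.]
top
jaws
  px [319. 192.] n 20 med [581.  -5. 115.] min [573. -11. 105.] max [591.   2. 118.]
  px [303. 192.] n 21 med [582.  47. 114.] min [572.  41. 108.] max [589.  54. 117.]
  px [312. 204.] n 31 med [542.  19. 114.] min [529.   9. 108.] max [559.  26. 117.]
red
head
  px [311. 194.] n 68 med [565.  20. 180.] min [554.   8. 141.] max [579.  33. 188.]
```

View pics/c10.png

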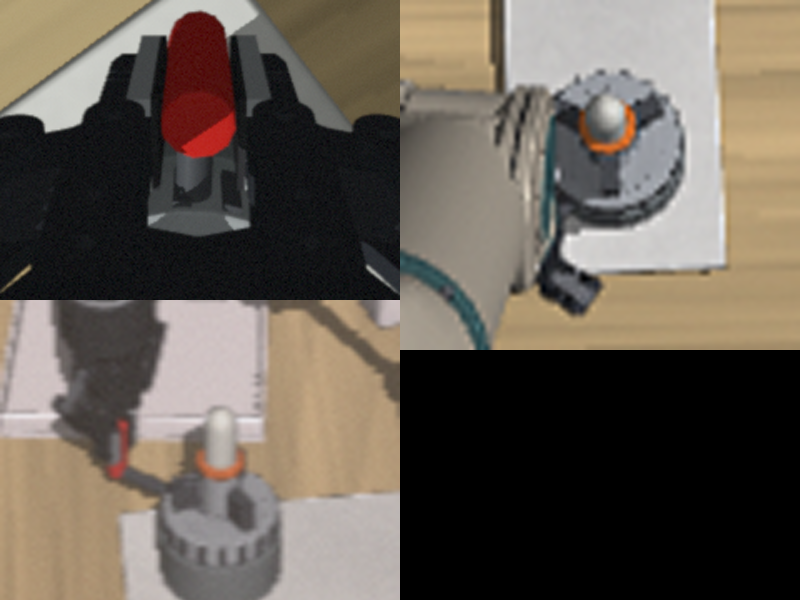

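Emit:
{"op": "send_rows", "data": {
  "series": [
    [25, [0, 0, 0], [0, 0, 0]],
    [85, [0, 0, 0], [0, 0, 0]],
    [85, [0, 0, 0], [0, 0, 0]],
    [85, [0, 0, 0], [0, 0, 0]],
    [85, [0, 0, 0.8], [0, 0, 0]],
    [85, [0, 0, 0.9], [0, 0, 0]],
    [85, [0, 0, 0.9], [0, 0, 0]],
    [85, [0, 0, 0], [0, 0, 0]]
  ]
}}

```text
clock: 28.48
eef_pos: [491.8, 85.7, 268.6]
tool_rot: [3.135, 0.005, 2.521]
force: [0.3, -0.4, -0.7]
width: 84.9
gripper_force: 0.0
```

Run:
```python
from h import *
s=sensors.read_state(); print(s['eef_pos'],s['tool_rot'],s['force'])
for n in ['wrist','top']:
    im=get_image(n); W=cloud(im); print(n); save(n+'11',im); np.save(n+'11.npy',W)
    print('jaws');comps(W,np.ones(W.shape[:2],bool),108,118,(510,650,-60,100),12)
    print('red');comps(W,hsvmask(im['img'],172,4),118,130,(400,600,-100,140))
    print('or');comps(W,hsvmask(im['img'],5,18),120,145,(500,650,-80,120),5)
    print('head');comps(W,np.ones(W.shape[:2],bool),140,190,(530,610,-20,65),8)
a=cv2.imread('pics/wrist11.png')[140:400,220:420]
cv2.imwrite('pics/c11.png',cv2.resize(a,(460,598),interpolation=cv2.INTER_CUBIC))
```

```text
[491.80810618  85.67348011 268.58608002] [3.13482021 0.00541703 2.52100471] [ 0.27196155 -0.36966416 -0.67944692]
wrist
jaws
  px [317. 278.] n 904 med [560.  34. 114.] min [531.  13. 108.] max [593.  61. 118.]
  px [294. 319.] n 43 med [585.  -8. 114.] min [581. -12. 109.] max [590.  -4. 116.]
red
  px [307. 188.] n 340 med [487.  79. 121.] min [478.  71. 118.] max [496.  88. 123.]
or
  px [312. 295.] n 546 med [561.  33. 135.] min [553.   7. 122.] max [588.  43. 140.]
head
  px [312. 324.] n 1576 med [565.  29. 173.] min [558.  12. 140.] max [582.  37. 186.]
top
jaws
  px [319. 191.] n 23 med [584.  -5. 115.] min [572. -15. 108.] max [591.   5. 118.]
  px [303. 192.] n 19 med [582.  47. 115.] min [573.  41. 109.] max [589.  57. 118.]
  px [312. 205.] n 27 med [540.  19. 114.] min [529.  15. 109.] max [552.  26. 118.]
red
or
  px [311. 197.] n 41 med [561.  18. 137.] min [551.   4. 133.] max [581.  37. 144.]
head
  px [311. 193.] n 63 med [565.  19. 181.] min [556.  10. 142.] max [578.  33. 189.]
```

View pics/c11.png

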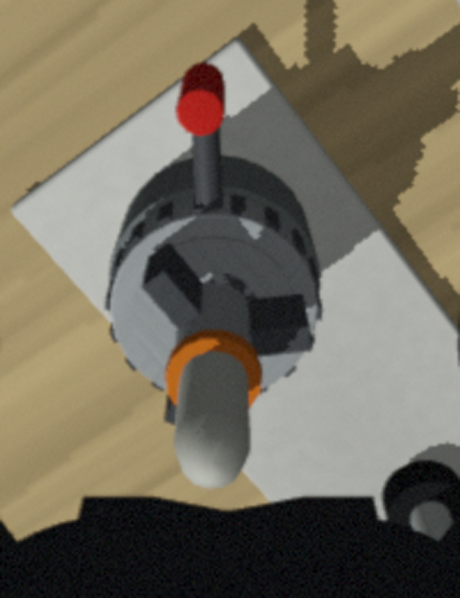

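Picture: knob at (200,110), jaws (175,275) and (285,320) about touching the shank, pestle upright. Force says not yet tight; regrip and continue until the force rises.

Emit:
{"op": "send_rows", "data": {
  "series": [
    [85, [-0.03, -0.03, -0.7], [0, 0, 0]],
    [85, [0, 0, -0.9], [0, 0, 0]],
    [85, [0, 0, -1], [0, 0, 0]],
    [40, [0, 0, 0], [0, 0, 0]],
    [17, [0, 0, 0], [0, 0, 0]],
    [15, [0, 0, 0], [0, 0, 0]],
    [15, [0, 0, 0], [0, 0, 0]],
    [15, [0, 0, 0], [0, 0, 0]]
  ]
}}

```text
clock: 29.58
eef_pos: [487.7, 82.7, 111.0]
tool_rot: [3.14, 0.001, 2.52]
force: [-3.7, -3.2, 9.0]
width: 16.6
gripper_force: 58.2
```

Emit:
{"op": "send_rows", "data": {
  "series": [
    [15, [0.015, 0.025, 0], [0, 0, -0.2]],
    [15, [0.015, 0.025, 0], [0, 0, -0.2]],
    [15, [0, 0, 0], [0, 0, 0]],
    [15, [0, 0, 0], [0, 0, 0]]
  ]
}}

```text
clock: 30.08
eef_pos: [489.6, 85.3, 111.0]
tool_rot: [3.14, 0.002, 2.485]
force: [-2.3, -3.2, 9.9]
width: 16.3
gripper_force: 58.0
```

Emit:
{"op": "send_rows", "data": {
  "series": [
    [15, [0.016, 0.024, 0], [0, 0, -0.2]],
    [15, [0.016, 0.024, 0], [0, 0, -0.2]],
    [15, [0, 0, 0], [0, 0, 0]],
    [15, [0, 0, 0], [0, 0, 0]]
  ]
}}

```text
clock: 30.58
eef_pos: [489.9, 85.8, 111.0]
tool_rot: [-3.139, 0.001, 2.45]
force: [-4.9, -9.5, 13.3]
width: 16.2
gripper_force: 58.6
```

Emit:
{"op": "send_rows", "data": {
  "series": [
    [15, [0.016, 0.024, 0], [0, 0, -0.2]],
    [15, [0, 0, 0], [0, 0, 0]],
    [15, [0, 0, 0], [0, 0, 0]]
  ]
}}

```text
clock: 30.95
eef_pos: [490.4, 85.5, 110.9]
tool_rot: [-3.137, 0.002, 2.429]
force: [-8.1, -12.6, 14.3]
width: 16.5
gripper_force: 58.9
```

The force rose to 15 N, within the stated tightening range. Release and check knob and jaws.

Emit:
{"op": "send_rows", "data": {
  "series": [
    [25, [0, 0, 0], [0, 0, 0]],
    [85, [0, 0, 0], [0, 0, 0]],
    [85, [0, 0, 0], [0, 0, 0]],
    [85, [0, 0, 0], [0, 0, 0]],
    [85, [0, 0, 0.8], [0, 0, 0]],
    [85, [0, 0, 0.9], [0, 0, 0]],
    [85, [0, 0, 0.9], [0, 0, 0]],
    [85, [0, 0, 0], [0, 0, 0]]
  ]
}}

```text
clock: 31.95
eef_pos: [494.8, 91.4, 268.7]
tool_rot: [3.134, 0.005, 2.434]
force: [0.1, 0.8, -0.8]
width: 84.6
gripper_force: 0.0
```

Run:
```python
from h import *
s=sensors.read_state(); print(s['eef_pos'],s['tool_rot'],s['force'])
for n in ['wrist','top','side']:
    im=get_image(n); W=cloud(im); print(n); save(n+'12',im); np.save(n+'12.npy',W)
    print('jaws');comps(W,np.ones(W.shape[:2],bool),108,118,(510,650,-60,100),12)
    print('red');comps(W,hsvmask(im['img'],172,4),90,130,(400,600,-100,140))
    print('red top');comps(W,hsvmask(im['img'],172,4),118,130,(400,600,-100,140))
    print('head');comps(W,np.ones(W.shape[:2],bool),140,190,(530,610,-20,65),8)
    print('blue');comps(W,hsvmask(im['img'],100,130),5,320,(350,700,-450,350),8)
```

```text
[494.80851909  91.38712815 268.74268433] [3.1339744  0.00482723 2.43416629] [ 0.07679318  0.8319265  -0.78136094]
wrist
jaws
  px [318. 279.] n 912 med [560.  34. 114.] min [531.  16. 108.] max [594.  61. 118.]
  px [298. 322.] n 19 med [584.  -8. 114.] min [582. -11. 110.] max [588.  -5. 115.]
red
  px [300. 187.] n 455 med [485.  81. 121.] min [478.  71.  90.] max [496.  88. 123.]
red top
  px [299. 191.] n 331 med [487.  80. 121.] min [478.  71. 118.] max [496.  88. 123.]
head
  px [315. 325.] n 1563 med [565.  30. 173.] min [558.  13. 140.] max [582.  38. 187.]
blue
top
jaws
  px [319. 191.] n 17 med [584.  -5. 114.] min [575. -11. 109.] max [592.   2. 118.]
  px [303. 192.] n 21 med [582.  47. 114.] min [572.  41. 110.] max [590.  57. 118.]
  px [311. 205.] n 25 med [542.  22. 114.] min [529.  15. 109.] max [552.  25. 118.]
red
red top
head
  px [310. 194.] n 69 med [565.  22. 179.] min [554.  10. 140.] max [578.  36. 189.]
blue
  px [230. 165.] n 44 med [636. 250. 278.] min [630. 245. 238.] max [646. 259. 286.]
  px [431. 230.] n 184 med [ 454. -379.   27.] min [ 433. -420.   11.] max [ 489. -360.   94.]
side
jaws
  px [324. 210.] n 83 med [568.  12. 113.] min [534. -14. 108.] max [595.  31. 117.]
red
  px [298. 199.] n 39 med [488.  72. 111.] min [481.  65.  91.] max [494.  86. 125.]
red top
  px [297. 196.] n 10 med [488.  75. 121.] min [483.  68. 118.] max [493.  81. 125.]
head
  px [325. 196.] n 113 med [572.  16. 167.] min [560.   7. 140.] max [585.  28. 188.]
blue
  px [340. 124.] n 38 med [641. 252. 265.] min [637. 243. 239.] max [647. 264. 283.]
  px [299. 343.] n 172 med [ 475. -399.   25.] min [ 439. -418.   11.] max [ 492. -369.   58.]
```

Both cameras put the knob about 1.2 rad from open, jaws moved 6 mm, pestle upright at the axis, and the knob resists 15 N without moving: tight. The blue pestle was knocked to about (463,-388). Now swing the magnifier back.

Emit:
{"op": "send_rows", "data": {
  "series": [
    [85, [0, 0, 0.5], [0, 0, 0]],
    [85, [0, 0, 0.4], [0, 0, -0.4]],
    [85, [0.4, 0.45, 0], [0, 0, -0.6]],
    [85, [0.4, 0.45, 0], [0, 0, -0.6]],
    [85, [0.4, 0.45, 0], [0, 0, -0.6]],
    [85, [0.4, 0.45, 0], [0, 0, -0.6]],
    [85, [0.4, 0.45, 0], [0, 0, -0.6]],
    [85, [0.4, 0.43, 0], [0, 0, -0.4]]
  ]
}}

```text
clock: 33.1
eef_pos: [636.1, 252.5, 316.1]
tool_rot: [-3.138, -0.001, 2.101]
force: [0.8, 0.2, -0.0]
width: 85.2
gripper_force: 0.0
```

Emit:
{"op": "send_rows", "data": {
  "series": [
    [85, [0, 0, 0], [0, 0, 0]],
    [85, [0, 0, 0], [0, 0, 0]]
  ]
}}

```text
clock: 33.35
eef_pos: [635.4, 250.6, 316.8]
tool_rot: [-3.138, 0.0, 2.101]
force: [-0.2, -0.3, -1.2]
width: 84.9
gripper_force: 0.0
```

Run:
```python
from h import *
s=sensors.read_state(); print(s['eef_pos'],s['tool_rot'],s['force'])
im=get_image('wrist'); W=cloud(im); save('w13',im)
print('blue');comps(W,hsvmask(im['img'],100,130),240,320,(550,750,100,350),8)
```

```text
[635.37459663 250.58360524 316.782106  ] [-3.13774434e+00  1.39867721e-04  2.10140154e+00] [-0.17179664 -0.26847292 -1.17226338]
blue
  px [332. 228.] n 1176 med [638. 260. 279.] min [633. 249. 240.] max [648. 265. 282.]
```

Emit:
{"op": "send_rows", "data": {
  "series": [
    [85, [0.06, 0.05, -0.4], [0, 0, 0]],
    [85, [0, 0, -0.5], [0, 0, 0]],
    [40, [0, 0, 0], [0, 0, 0]],
    [15, [0, 0, 0], [0, 0, 0]],
    [14, [0, 0, 0], [0, 0, 0]],
    [14, [0, 0, 0], [0, 0, 0]],
    [14, [0, 0, 0], [0, 0, 0]]
  ]
}}

```text
clock: 34.28
eef_pos: [640.4, 254.6, 266.1]
tool_rot: [3.139, 0.0, 2.102]
force: [-1.3, 0.3, 5.0]
width: 14.6
gripper_force: 39.0
```

Emit:
{"op": "send_rows", "data": {
  "series": [
    [14, [-0.32, -0.2, 0], [0, 0, 1]],
    [14, [-0.3, -0.23, 0], [0, 0, 1]],
    [14, [-0.28, -0.26, 0], [0, 0, 1]],
    [14, [-0.26, -0.28, 0], [0, 0, 1]],
    [14, [-0.23, -0.3, 0], [0, 0, 1]],
    [14, [-0.21, -0.32, 0], [0, 0, 1]],
    [14, [-0.18, -0.34, 0], [0, 0, 1]],
    [14, [-0.15, -0.35, 0], [0, 0, 1]]
  ]
}}

```text
clock: 35.28
eef_pos: [525.4, 118.1, 266.0]
tool_rot: [3.138, 0.004, 2.803]
force: [4.1, 1.8, 3.1]
width: 14.9
gripper_force: 38.8
```

Emit:
{"op": "send_rows", "data": {
  "series": [
    [14, [-0.12, -0.36, 0], [0, 0, 1]],
    [14, [-0.09, -0.37, 0], [0, 0, 1]],
    [14, [-0.05, -0.38, 0], [0, 0, 1]],
    [14, [0, 0, 0], [0, 0, 0]],
    [14, [0, 0, 0], [0, 0, 0]]
  ]
}}

```text
clock: 35.9
eef_pos: [510.4, 51.0, 266.0]
tool_rot: [3.141, 0.005, 3.06]
force: [3.1, -2.7, 7.9]
width: 14.6
gripper_force: 39.5
```

```bash
cat >> h.py <<'E'
def inbox(W,lo,hi,b):
    with np.errstate(invalid='ignore'):
        return (W[...,2]>lo)&(W[...,2]<hi)&(W[...,0]>b[0])&(W[...,0]<b[1])&(W[...,1]>b[2])&(W[...,1]<b[3])
E
python3 - <<'E'
from h import *
s=sensors.read_state(); print(s['eef_pos'],s['tool_rot'],s['force'])
for n in ['top','side']:
    im=get_image(n); W=cloud(im); save(n+'14',im); np.save(n+'14.npy',W); print(n)
    print('handle');comps(W,hsvmask(im['img'],100,130),235,300,(450,750,-50,350),8)
    print('ring');comps(W,np.ones(W.shape[:2],bool),215,245,(490,660,-80,130),20)
    print('post');comps(W,np.ones(W.shape[:2],bool),245,252,(740,800,-80,130),8)
E
```

```text
[510.40196909  51.04733079 265.99930404] [3.14128237 0.00460112 3.05963325] [ 3.11648998 -2.65156498  7.87324943]
top
handle
ring
  px [315. 187.] n 199 med [572.   5. 235.] min [533. -10. 226.] max [615.  17. 243.]
post
  px [307. 122.] n 60 med [769.  25. 247.] min [751.  10. 245.] max [784.  44. 252.]
side
handle
ring
  px [326. 174.] n 810 med [575.  41. 233.] min [505. -13. 222.] max [659. 100. 243.]
post
  px [391. 169.] n 43 med [773.  27. 247.] min [755.  10. 245.] max [788.  43. 249.]
```

Emit:
{"op": "send_rows", "data": {
  "series": [
    [14, [-0.02, -0.23, 0], [0, 0, 0.6]],
    [14, [0, -0.22, 0], [0, 0, 0.6]],
    [14, [0, 0, 0], [0, 0, 0]],
    [14, [0, 0, 0], [0, 0, 0]],
    [40, [0, 0, 0], [0, 0, 0]],
    [85, [0, 0, 0], [0, 0, 0]],
    [85, [0, 0, 0], [0, 0, 0]],
    [85, [0, 0, 0.9], [0, 0, 0]]
  ]
}}

```text
clock: 37.0
eef_pos: [504.4, 24.5, 315.9]
tool_rot: [-3.141, -0.01, -3.116]
force: [1.6, 0.1, 1.6]
width: 84.2
gripper_force: 0.0
```

Emit:
{"op": "send_rows", "data": {
  "series": [
    [85, [-0.3, -0.9, 0.2], [0, 0, 0]],
    [85, [-0.3, -0.9, 0], [0, 0, 0]],
    [85, [-0.2, -0.9, 0], [0, 0, 0]],
    [85, [0, -0.9, 0], [0, 0, 0]],
    [85, [0, -0.9, 0], [0, 0, 0]],
    [85, [0, -0.9, 0], [0, 0, 0]],
    [85, [0, -0.9, -0.3], [0, 0, 0]],
    [85, [0, -0.3, -0.3], [0, 0, 0]]
  ]
}}

```text
clock: 38.0
eef_pos: [457.7, -375.4, 293.8]
tool_rot: [-3.14, -0.001, -3.121]
force: [-0.9, 0.7, -0.9]
width: 84.7
gripper_force: 0.0
```

Run:
```python
from h import *
from scipy.optimize import least_squares
s=sensors.read_state(); print(s['eef_pos'],s['tool_rot'])
A=lambda W:np.ones(W.shape[:2],bool)
for n in ['top','side','wrist']:
    im=get_image(n); W=cloud(im); save(n+'15',im); np.save(n+'15.npy',W); print(n)
    print('handle');comps(W,hsvmask(im['img'],100,130),235,300,(450,750,-50,350),8)
    print('ring');comps(W,A(W),222,245,(490,655,-80,130),20)
    print('collar');comps(W,hsvmask(im['img'],5,18),120,145,(500,650,-80,120),3)
    print('head');comps(W,A(W),140,195,(530,610,-20,65),6)
    print('blue');comps(W,hsvmask(im['img'],100,130),5,30,(350,650,-450,-190),8)
    print('mat heads');comps(W,A(W),60,115,(350,650,-450,-190),8)
    b=cv2.imread(f'pics/{n}15.png')
t=cv2.imread('pics/top15.png')[110:240,270:350]; d=cv2.imread('pics/side15.png')[140:260,270:420]
o=np.hstack([cv2.resize(t,(320,520)),cv2.resize(d,(480,384))[:520] if 0 else cv2.copyMakeBorder(cv2.resize(d,(480,384)),0,136,0,0,cv2.BORDER_CONSTANT)])
cv2.imwrite('pics/c15.png',o)
```

```text
[ 457.73074725 -375.42847561  293.76330141] [-3.13994610e+00 -1.12011264e-03 -3.12142047e+00]
top
handle
  px [309. 208.] n 33 med [503.  22. 280.] min [499.  14. 242.] max [512.  28. 287.]
ring
  px [309. 187.] n 1126 med [571.  23. 235.] min [516. -31. 227.] max [655.  77. 243.]
collar
head
blue
  px [430. 231.] n 122 med [ 452. -375.   25.] min [ 433. -420.   11.] max [ 489. -359.   30.]
mat heads
  px [437. 228.] n 56 med [ 457. -384.   96.] min [ 448. -400.   61.] max [ 469. -377.  109.]
  px [453. 230.] n 12 med [ 454. -444.   64.] min [ 449. -449.   60.] max [ 459. -440.   68.]
side
handle
  px [303. 175.] n 25 med [508.  18. 252.] min [504.  14. 237.] max [511.  22. 266.]
ring
  px [326. 178.] n 827 med [574.  21. 233.] min [504. -33. 224.] max [654.  79. 245.]
collar
  px [325. 204.] n 36 med [571.  12. 134.] min [556.   5. 125.] max [589.  33. 139.]
head
  px [325. 197.] n 103 med [572.  15. 165.] min [560.   7. 140.] max [585.  26. 186.]
blue
  px [288. 340.] n 29 med [ 442. -384.   25.] min [ 439. -399.   21.] max [ 447. -367.   28.]
  px [303. 346.] n 100 med [ 481. -406.   23.] min [ 462. -421.   11.] max [ 492. -370.   30.]
mat heads
  px [296. 330.] n 138 med [ 466. -395.   90.] min [ 453. -404.   60.] max [ 478. -379.  104.]
  px [294. 353.] n 9 med [ 458. -441.   61.] min [ 450. -445.   60.] max [ 460. -437.   65.]
wrist
handle
ring
collar
head
blue
  px [306. 162.] n 1145 med [ 451. -383.   24.] min [ 433. -417.   10.] max [ 492. -357.   29.]
mat heads
  px [248. 163.] n 181 med [ 453. -446.   61.] min [ 430. -450.   60.] max [ 466. -436.   63.]
  px [302. 179.] n 632 med [ 460. -387.   97.] min [ 451. -400.   60.] max [ 476. -375.  103.]
```

View pics/c15.png

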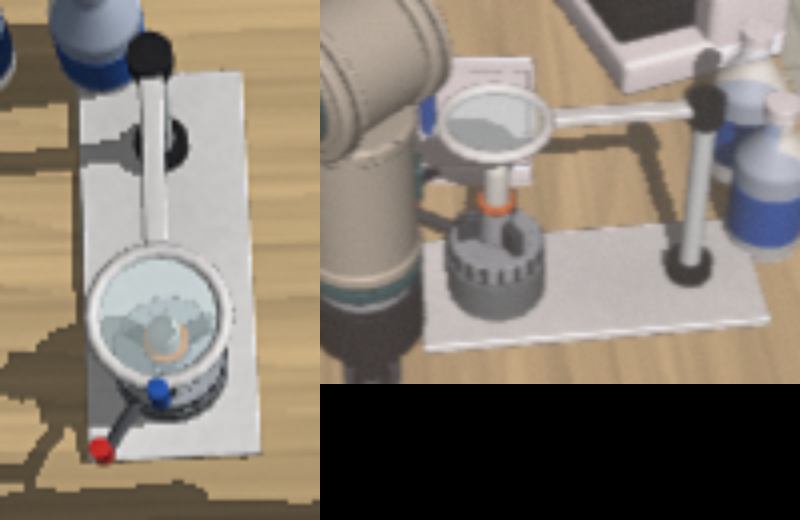

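The left part shows the lens ring (160,312) around the pestle with the arm parallel to the plate; the right part shows the lens above the pestle, chuck closed. Ring centre y≈23, x≈572, matching the pestle. The blue pestle is now at about (463,-388), only ~50 mm from the rack, so grip it along x.

Emit:
{"op": "send_rows", "data": {
  "series": [
    [60, [0.01, -0.02, -0.2], [0, 0, -1]],
    [60, [0.01, -0.03, -0.2], [0, 0, -1]],
    [60, [0.01, -0.03, -0.2], [0, 0, -1]],
    [60, [0.01, -0.03, -0.2], [0, 0, -1]],
    [60, [0.01, -0.03, -0.2], [0, 0, -1]],
    [60, [0.01, -0.03, -0.2], [0, 0, -1]],
    [60, [0.01, -0.03, -0.2], [0, 0, -1]],
    [60, [0.01, -0.02, -0.2], [0, 0, -1]]
  ]
}}

```text
clock: 39.15
eef_pos: [465.7, -382.2, 199.2]
tool_rot: [3.139, 0.0, 2.469]
force: [0.3, 0.6, -0.5]
width: 60.0
gripper_force: 0.0
```

Emit:
{"op": "send_rows", "data": {
  "series": [
    [60, [0.01, 0, 0], [0, 0, -1]],
    [60, [0, 0, 0], [0, 0, -1]],
    [60, [0, 0, 0], [0, 0, -1]],
    [60, [0, 0, 0], [0, 0, -1]],
    [60, [0, 0, 0], [0, 0, -1]],
    [60, [0, 0, 0], [0, 0, -1]],
    [60, [0, 0, 0], [0, 0, -1]],
    [60, [0, 0, 0], [0, 0, -1]]
  ]
}}

```text
clock: 40.15
eef_pos: [466.4, -382.1, 199.5]
tool_rot: [3.139, -0.002, 1.771]
force: [0.3, -0.4, -0.1]
width: 60.0
gripper_force: 0.0
```

Emit:
{"op": "send_rows", "data": {
  "series": [
    [60, [0, 0, 0], [0, 0, 0]],
    [60, [0, 0, 0], [0, 0, 0]]
  ]
}}

```text
clock: 40.4
eef_pos: [465.5, -383.7, 199.1]
tool_rot: [3.14, -0.001, 1.774]
force: [-0.3, 0.5, -0.3]
width: 59.6
gripper_force: 0.0
```

Run:
```python
from h import *
s=sensors.read_state(); print(s['eef_pos'],s['tool_rot'],s['qpos'].round(2))
A=lambda W:np.ones(W.shape[:2],bool)
for n in ['wrist','side']:
    im=get_image(n); W=cloud(im); save(n+'16',im); print(n)
    print('blue');comps(W,hsvmask(im['img'],100,130),5,60,(350,650,-430,-190),8)
    print('mat heads');comps(W,A(W),65,108,(350,650,-470,-190),8)
```

```text
[ 465.49611996 -383.65634788  199.14216465] [ 3.14038142e+00 -5.89542283e-04  1.77358814e+00] [ 0.25  0.71  0.67  1.72 -0.54  0.91  1.34]
wrist
blue
  px [316. 177.] n 2374 med [ 460. -375.   25.] min [ 434. -414.    7.] max [ 494. -357.   55.]
mat heads
  px [315. 204.] n 1163 med [ 463. -383.   97.] min [ 451. -399.   65.] max [ 476. -374.  104.]
  px [280. 295.] n 528 med [ 451. -464.   86.] min [ 443. -470.   65.] max [ 459. -462.   97.]
side
blue
  px [299. 343.] n 171 med [ 475. -399.   25.] min [ 437. -420.   10.] max [ 492. -367.   56.]
mat heads
  px [296. 330.] n 127 med [ 466. -395.   91.] min [ 453. -402.   65.] max [ 478. -378.  105.]
  px [292. 355.] n 14 med [ 453. -466.   94.] min [ 446. -469.   90.] max [ 458. -464.   99.]
```

Emit:
{"op": "send_rows", "data": {
  "series": [
    [60, [-0.02, -0.07, -0.4], [0, 0, 0]],
    [60, [0, 0, -0.6], [0, 0, 0]],
    [60, [0, 0, -0.6], [0, 0, 0]],
    [60, [0, 0, -0.36], [0, 0, 0]],
    [40, [0, 0, 0], [0, 0, 0]],
    [30, [0, 0, 0], [0, 0, 0]],
    [28, [0, 0, 0], [0, 0, 0]],
    [28, [0, 0, 0], [0, 0, 0]]
  ]
}}

```text
clock: 41.5
eef_pos: [463.9, -389.5, 82.0]
tool_rot: [3.141, 0.001, 1.771]
force: [0.7, 0.9, -0.2]
width: 27.9
gripper_force: 0.0
```

Emit:
{"op": "send_rows", "data": {
  "series": [
    [26.5, [0, 0, 0], [0, 0, 0]],
    [25.5, [0, 0, 0], [0, 0, 0]],
    [25.1, [0, 0, 0], [0, 0, 0]],
    [25, [0, 0, 0], [0, 0, 0]],
    [25, [0, 0, 0], [0, 0, 0]]
  ]
}}

```text
clock: 42.12
eef_pos: [464.0, -389.4, 81.7]
tool_rot: [3.14, 0.001, 1.771]
force: [1.5, 0.5, 6.1]
width: 25.2
gripper_force: 19.6
```

Emit:
{"op": "send_rows", "data": {
  "series": [
    [25, [0, 0, 0.2], [0, 0, 0]],
    [25, [0, 0, 0.5], [0, 0, 0]],
    [25, [0, 0, 0.6], [0, 0, 0]],
    [25, [0, 0, 0.6], [0, 0, 0]],
    [25, [0, 0, 0.3], [0, 0, 0]],
    [25, [-0.05, 0.25, 0], [0, 0, 0]],
    [25, [-0.1, 0.5, 0], [0, 0, 0]],
    [25, [-0.1, 0.5, 0], [0, 0, 0]]
  ]
}}

```text
clock: 43.12
eef_pos: [446.8, -311.1, 211.0]
tool_rot: [-3.139, -0.004, 1.771]
force: [0.5, 0.4, -4.8]
width: 25.3
gripper_force: 19.5
```

Emit:
{"op": "send_rows", "data": {
  "series": [
    [25, [-0.1, 0.5, 0], [0, 0, 0]],
    [25, [-0.1, 0.5, 0], [0, 0, 0]],
    [25, [-0.1, 0.5, 0], [0, 0, 0]],
    [25, [-0.1, 0.5, 0], [0, 0, 0]],
    [25, [0, 0.5, 0], [0, 0, 0]],
    [25, [0, 0.5, 0], [0, 0, 0]],
    [25, [0, 0.5, 0], [0, 0, 0]],
    [25, [0, 0.5, 0], [0, 0, 0]]
  ]
}}

```text
clock: 44.12
eef_pos: [422.2, -71.9, 211.7]
tool_rot: [-3.138, -0.002, 1.771]
force: [1.1, 1.3, -4.8]
width: 25.5
gripper_force: 19.5
```

Emit:
{"op": "send_rows", "data": {
  "series": [
    [25, [0, 0.5, 0], [0, 0, 0]],
    [25, [0, 0.5, 0], [0, 0, 0]],
    [25, [0, 0.5, 0], [0, 0, 0]],
    [25, [0, 0.5, 0], [0, 0, 0]],
    [25, [0, 0.5, 0], [0, 0, 0]],
    [25, [0, 0.5, 0], [0, 0, 0]],
    [25, [0, 0.5, 0], [0, 0, 0]],
    [25, [0.1, 0.5, 0], [0, 0, 0]]
  ]
}}

```text
clock: 45.12
eef_pos: [427.4, 166.9, 211.6]
tool_rot: [-3.137, 0.0, 1.771]
force: [0.8, -0.7, -3.9]
width: 25.5
gripper_force: 19.5
```

Emit:
{"op": "send_rows", "data": {
  "series": [
    [25, [0.25, 0.47, 0], [0, 0, 0]],
    [25, [0.25, 0.47, 0], [0, 0, 0]],
    [25, [0.25, 0.4, 0], [0, 0, 0]],
    [25, [0.2, 0.3, 0], [0, 0, 0]],
    [25, [0.1, 0.1, 0], [0, 0, 0]],
    [25, [0, 0, 0], [0, 0, 0]],
    [25, [0, 0, 0], [0, 0, 0]]
  ]
}}

```text
clock: 46.0
eef_pos: [492.4, 268.9, 212.7]
tool_rot: [-3.14, 0.001, 1.769]
force: [-0.4, 0.1, -4.2]
width: 25.5
gripper_force: 19.5
```

Emit:
{"op": "send_rows", "data": {
  "series": [
    [25, [0.1, 0.3, -0.3], [0, 0, 0]],
    [25, [0, 0, -0.5], [0, 0, 0]],
    [25, [0, 0, -0.5], [0, 0, 0]],
    [25, [0, 0, -0.5], [0, 0, 0]],
    [25, [0, 0, -0.2], [0, 0, 0]],
    [25, [0, 0, -0.05], [0, 0, 0]],
    [25, [0, 0, 0], [0, 0, 0]]
  ]
}}

```text
clock: 46.88
eef_pos: [500.0, 288.2, 91.0]
tool_rot: [3.14, -0.0, 1.77]
force: [-0.1, 0.2, -5.3]
width: 25.2
gripper_force: 19.5
```

Emit:
{"op": "send_rows", "data": {
  "series": [
    [25, [0, 0, -0.04], [0, 0, 0]],
    [25, [0, 0, -0.02], [0, 0, 0]],
    [25, [0, 0, 0], [0, 0, 0]]
  ]
}}

```text
clock: 47.25
eef_pos: [499.4, 288.3, 86.7]
tool_rot: [3.141, -0.0, 1.77]
force: [-0.1, -0.1, -4.5]
width: 25.1
gripper_force: 19.6
```

Emit:
{"op": "send_rows", "data": {
  "series": [
    [25, [0, 0, -0.03], [0, 0, 0]],
    [25, [0, 0, 0], [0, 0, 0]],
    [25, [0, 0, 0], [0, 0, 0]]
  ]
}}

```text
clock: 47.62
eef_pos: [499.4, 288.1, 84.7]
tool_rot: [3.142, 0.0, 1.77]
force: [-0.1, 0.4, -3.9]
width: 25.2
gripper_force: 19.6
```

Emit:
{"op": "send_rows", "data": {
  "series": [
    [25, [0, 0, -0.02], [0, 0, 0]],
    [25, [0, 0, 0], [0, 0, 0]],
    [25, [0, 0, 0], [0, 0, 0]]
  ]
}}

```text
clock: 48.0
eef_pos: [499.5, 288.3, 83.7]
tool_rot: [3.141, -0.0, 1.77]
force: [-0.6, 0.4, -1.5]
width: 25.4
gripper_force: 19.7
```

Contact begins (weight unloading). Release, rise and retreat, then check everything.

Emit:
{"op": "send_rows", "data": {
  "series": [
    [25, [0, 0, -0.01], [0, 0, 0]],
    [26.5, [0, 0, 0], [0, 0, 0]],
    [28, [0, 0, 0], [0, 0, 0]],
    [50, [0, 0, 0], [0, 0, 0]],
    [60, [0, 0, 0], [0, 0, 0]],
    [60, [0, 0, 0.5], [0, 0, 0]],
    [60, [0, 0, 0.8], [0, 0, 0]],
    [60, [0, 0, 0.9], [0, 0, 0]]
  ]
}}

```text
clock: 49.0
eef_pos: [498.9, 288.0, 215.8]
tool_rot: [-3.14, 0.001, 1.77]
force: [0.9, 1.0, -0.0]
width: 60.3
gripper_force: 0.0
```

Emit:
{"op": "send_rows", "data": {
  "series": [
    [60, [-0.3, 0.6, 0.5], [0, 0, 0]],
    [60, [-0.3, 0.8, 0.2], [0, 0, 0]],
    [60, [-0.4, 0.8, 0], [0, 0, 0]],
    [60, [-0.4, 0.8, 0], [0, 0, 0]],
    [60, [-0.3, 0.5, 0], [0, 0, 0]],
    [60, [0, 0, 0], [0, 0, 0]]
  ]
}}

```text
clock: 49.75
eef_pos: [394.3, 501.6, 255.9]
tool_rot: [-3.14, -0.001, 1.777]
force: [-0.1, 0.1, 0.2]
width: 60.3
gripper_force: 0.0
```

Run:
```python
from h import *
A=lambda W:np.ones(W.shape[:2],bool)
for n in ['top','side']:
    im=get_image(n); W=cloud(im); save(n+'17',im); print(n)
    print('tray blue');comps(W,hsvmask(im['img'],100,130),7,60,(380,650,180,410),8)
    print('tray head');comps(W,A(W),65,115,(380,650,180,410),8)
    print('handle');comps(W,hsvmask(im['img'],100,130),235,300,(450,750,-50,100),8)
    print('ring');comps(W,A(W),222,245,(490,655,-80,130),20)
    print('red');comps(W,hsvmask(im['img'],172,4),75,130,(400,600,-100,140))
    print('collar');comps(W,hsvmask(im['img'],5,18),120,145,(500,650,-80,120),3)
    print('head');comps(W,A(W),140,195,(530,610,-20,65),6)
    print('dish');comps(W,A(W),12,25,(340,420,-290,-200),8)
s=cv2.imread('pics/side17.png'); cv2.imwrite('pics/c17.png',cv2.resize(s[100:360,190:440],(577,600)))
```

```text
top
tray blue
  px [237. 224.] n 174 med [489. 276.  28.] min [468. 255.  17.] max [528. 315.  59.]
tray head
  px [232. 221.] n 64 med [494. 283.  96.] min [484. 274.  67.] max [508. 300. 109.]
handle
  px [309. 208.] n 34 med [504.  22. 280.] min [499.  14. 235.] max [512.  28. 286.]
ring
  px [309. 187.] n 1123 med [571.  23. 235.] min [516. -31. 227.] max [654.  77. 244.]
red
  px [295. 222.] n 29 med [483.  73. 122.] min [476.  67.  79.] max [491.  84. 128.]
collar
head
dish
  px [392. 256.] n 202 med [ 373. -246.   20.] min [ 349. -274.   14.] max [ 400. -219.   25.]
side
tray blue
  px [294. 178.] n 23 med [478. 277.  24.] min [474. 261.   8.] max [485. 304.  30.]
tray head
  px [299. 163.] n 63 med [499. 280.  90.] min [488. 272.  66.] max [513. 298. 106.]
handle
  px [303. 173.] n 43 med [508.  19. 261.] min [504.  15. 235.] max [514.  26. 282.]
ring
  px [326. 178.] n 829 med [574.  21. 233.] min [504. -31. 223.] max [655.  78. 244.]
red
  px [298. 200.] n 51 med [488.  71. 104.] min [481.  66.  78.] max [494.  84. 126.]
collar
  px [325. 204.] n 36 med [571.  13. 134.] min [556.   4. 122.] max [588.  30. 139.]
head
  px [325. 197.] n 104 med [572.  15. 164.] min [560.   7. 140.] max [585.  29. 188.]
dish
  px [265. 300.] n 256 med [ 379. -246.   18.] min [ 353. -272.   13.] max [ 405. -216.   25.]
```

View pics/c17.png

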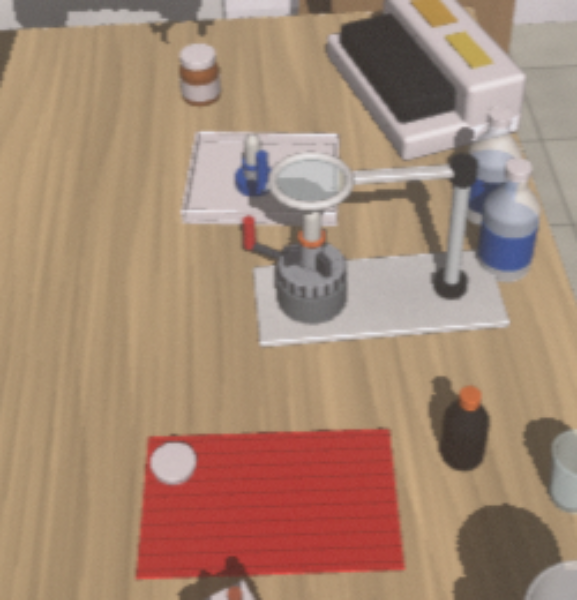

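The final view shows the blue pestle upright in the tray (250,165), the lens ring above the clamped orange pestle (311,215), and the dish and other things in place. Handing in.

```bash
python3 -c "
from cell import ctrl
print(ctrl.finish_job())"
```

```text
the job is handed in; nothing more can be done
None
```

The job is handed in with no verdict returned: the orange pestle is clamped upright in the chuck (sleeve at about 1.2 rad by camera estimate, knob held against 15 N), the lens is centred above it to about 2–3 mm, and the one blue pestle present stands upright in the tray; grip peaked at about 20 N and the robot's clock read about 50 s.

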